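# Wind up the display stand with its crank

## Robot

A 7-joint arm with a two-finger parallel gripper is mounted at the origin on a cart in front of the work surface, level with it; the furniture and walls round the work are solid. World frame = base frame: x ahead of the robot, y to its left, z up, the work surface at z = 0. Lengths are in mm, angles in rad, forces in N, time in s.
With the tool pointing down it reaches from about 350 to 900 mm from the base axis. Payload 7.2 kg.
Tool frame: the origin (TCP) lies at the very end of the fingers, on their centre line; the grasp point (between the pads) lies 19 mm behind it; z points along the fingers, y is the line along which they close (so a half turn about z gives the same grasp; the last joint's range is limited). The gripper opens to 88 mm and grips with 3 to 60 N. Pads are 20 mm wide; open, the fingers measure 115 mm over their backs; the gripper's body (75 mm by 178 mm) begins 61 mm behind the grasp point.
Start: joints at [1.264, 0.411, -0.013, 1.596, 0.006, 1.134, -0.082], TCP at [147.823, -607.27, 222.653] pointing down, gripper open.
Joint ranges: [-2.95, 2.95], [-0.29, 1.99], [-1.47, 1.44], [0.14, 2.54], [-1.03, 4.17], [0.13, 1.85], [-2.86, 2.86]. Speed limits (rad/s): [2.39, 2.39, 3.01, 3.01, 3.14, 3.14, 3.14].

## Interface

Orientations are given as a rotation vector (axis times angle).
In Python, from rig import get_obs, capture, hand_in, find_in gives the robot as it stands.
- The arm moves only by the shell command python3 -m inch 'ROWS' [FORCE]. ROWS is a JSON object of lists of equal length, an entry for each row: "delta_pos": the shift along the tool's x, y, z in mm, a list of three; "rotation": the turn, a rotation vector about the tool's x, y, z in rad, a list of three; "grip": the opening, from -1 (shut) to 1 (fully open). A call has exactly 10 rows; each row shifts and turns the commanded pose from where the row before left it, along the tool's axes as they then stand; what a row does not reach is not made up. A row lasts 1/12 s, in which the tool goes at most 41.7 mm and 7.16 degrees, less where a joint would pass 70% of its speed; a pose out of reach is approached as far as the arm can. A call is refused whole if a number of a shift passes 41.7 or a number of a turn 0.125, either way. A call with a gripper value outside its range is refused whole. The fingers move at their own pace and stop on an object; FORCE is the grip in N (left out, the last holds). Time passes only in rows, so rows that do not move let the fingers close, or fill a call up. It gives the time, the measured TCP pose, the force, the opening and the grip force at its end, in the units of the state.
- get_obs(): the state, without advancing time (a new reading comes with each control period).
- capture(name): name is "side" or "top"; returns a dict with "color" (480x640x3 uint8, red, green, blue), "K" (3x3 intrinsics, pixels), "distortion" ([k1, k2, p1, p2, k3] as OpenCV has them; the pictures are not rectified), "R" (3x3) and "t" (3): a world point X has camera coordinates R X + t. Camera axes: x right, y down, z forward; pixel columns grow to the right and rows downward; lengths in mm; the calibration is good to about 2 mm. A picture is of the moment at which its call begins. There is no depth.
- hand_in(): hands the job in; it is judged then, once.
Trained networks look in the newest picture that a camera, given by its name, has taken for a name from the list of things; names that differ only in an ending like _2 or _b are one class to them, and where a whole thing is asked for, a point or a joint stands for the part that bears it (a point fixed in the world has none). Each returns a list of dicts, best first, with "score" (0 to 1); they miss things now and then, are a little off and sometimes report something else, mostly with a low value. They report only what shows in the picture. A call takes as long as a camera call. They do not tell look-alikes from the thing itself.
- find_in(camera, thing): "bbox" ([left, top, width, height] in pixels, round what is visible of it).
The state is a dict: "clock": time; "joint_positions": joint angles; "joint_velocities": joint speeds; "tau": joint torques, N m; "position": TCP position; "ee_rot": TCP orientation; "wrist_force": force on the tool from outside, world axes, zero at the start; "moment": the same for the moment, N m; "finger_gap": finger opening in mm; "finger_force": force on a finger pad.
Only numpy, scipy, OpenCV 4.12 (cv2) and the standard library are available. Lean on these libraries where they do the work, as an engineer would, in place of code of your own. Each camera call takes 0.05 s, during which the arm holds its last target. There are 200 camera calls.

## Task

Fit the loose crank onto the square shaft of the display stand, pushed fully down, and wind it clockwise seen from above, round full circles, until the stand's round shelf comes up against its upper stop. Feel for the fit and do not force the crank, neither when seating it nor at the stop; leave it on the shaft and leave the other things on the counter where they are.

Things in the scene. Friction and masses are not known exactly. Their poses are not given: they have to be found in the camera images.
- stand: Display stand, fixed: dark base plate 100 mm (x) by 210 mm (y), 12 mm thick; origin under its centre, z up. A grey gear housing, 76 x 80 mm, top 90 mm up, stands round x 0, y -55 mm; on it a round collar (diameter 34 mm, top 93 mm up) with an upright square shaft. Clockwise (from above) raises the shelf 20 mm a turn; hard stops at both ends; 2 to 2.3 turns remain to the upper one.
- shaft_top (a point): Centre of the top face of the square steel shaft, 14 x 14 mm, 109 mm up (16 mm above the collar). This frame has the stand's axes: it does not turn with the shaft. The shaft's angle about the vertical is not measured, differs at each start and is not that of the stand: find its flats by sight or feel. It turns with about 0.25 N m of friction and stays where it is left.
- crank: Loose steel crank, 180 to 270 g, standing on its hub, a block 36 x 36 x 28 mm. Origin: centre of the hub's underside; z up, x along the arm (14 mm wide, 10 thick, top level with the hub's) to the knob. Grip the hub across its faces that look along y; it balances about 10 mm from the centre towards the arm. Fully fitted, the underside rests on the collar, 93 mm up.
- crank_socket (a point): Centre of the mouth of the crank's blind square socket, at the origin of crank: 15.5 x 15.5 mm, 20 mm deep, open below, its sides parallel to the hub's; about 6 degrees of play either way on the shaft.
- crank_knob (a point): Middle of the crank's wooden knob: an upright cylinder of 22 mm diameter and 40 mm length, 60 mm from the hub's centre along the crank's x; its lower end is 2 mm above the arm, its middle 50 mm above the hub's underside. It spins freely on its spindle: held, it can be led round a 60 mm circle without turning the gripper.
- shelf_top (a point): Centre of the top face of the stand's round wooden shelf (84 mm diameter, 8 mm thick), at x = 0, y = 60 mm in the stand's frame; 45 mm above the counter at the lower stop and 95 mm at the upper stop.
- snack_bar: Bystander: wrapped snack bar lying flat, 52 x 159 x 14 mm; origin under its centre.
- tape_roll: Bystander: roll of brown tape lying flat, 98 mm across, 48 mm high; origin under its centre.
- service_bell: Bystander: domed counter bell, 85 mm across, 61 mm high; origin under its centre.
- card_terminal: Bystander: dark card terminal, 169 x 76 x 50 mm; origin under its centre.
- tip_tin: Bystander: small round tin, 69 mm across, 41 mm high; origin under its centre.
- teaspoon: Bystander: teaspoon, 135 mm long; origin under its centre.
Things that resemble listed ones, but are neither listed nor needed, are in the scene too. What is shaped like the crank but purple is not meant.

How it is judged (in metres and radians):
On the way, in this order (a step that is already met when the one before it is completed fails the run):
1. the crank's socket is fully on the square shaft, hub down on the collar (horizontal distance between crank and shaft_top below 0.004 m and z of crank in the frame of stand between 0.088 and 0.0965 m and angle between crank's own z axis and vertical below 0.12 rad), for 0.2 s.
2. wound once round: the shelf is a full turn (20 mm) higher than at the start (distance of shelf_top from where it was at the start of the episode above 0.02 m).
At the end, for the whole second after the job is handed in: The shelf is wound up to its upper stop (within 1.5 mm of its 95 mm height), the crank is left at rest on the shaft, its hub within 3.5 mm of the collar, within 4 mm of the shaft's axis and upright within 7 degrees, and the robot has let go (all of step 1 and z of shelf_top in the frame of stand above 0.0935 m and linear speed of crank below 0.02 m/s); the robot touches nothing.
It fails at once if the crank is forced round on the shaft (more than 220 N between crank and stand, some 22 N at the knob) (contact force between crank and stand above 220 N).
It fails at once if the crank is pressed hard (more than 30 N) on the shaft before it has slid on (contact force between crank and stand above 30 N and z of crank in the frame of stand above 0.1 m).
It fails at once if the shelf is wound (more than 6 mm) with the crank off the shaft (distance of shelf_top from where it was at the start of the episode above 0.006 m and (horizontal distance between crank and shaft_top above 0.01 m or z of crank in the frame of stand above 0.106 m)).
It fails at once if a bystander is pushed away (more than 30 mm) (distance of any of snack_bar, tape_roll, service_bell, card_terminal, tip_tin, teaspoon from where it was at the start of the episode above 0.03 m).
It also fails if it takes over 72 s, if anything falls off the work surface, if the arm or the gripper's body presses on something with over 40 N, if the wrist force passes 120 N, or if a joint passes its speed limit or range.

## Working session

There is one attempt and no reset: what is moved stays moved. The work goes in short steps, Python scripts to look and compute and a shell command to move; the robot and the scene stay as the last step left them, time stands still between calls to the robot, and variables do not carry over. Pictures are saved under pics/ and viewed, at most 10 in all, crops included, and the job is handed in when it is done.

```bash
mkdir -p pics; ls
python3 - <<'E'
from rig import *
import cv2
print(get_obs())
for c in ("side","top"):
    r=capture(c); cv2.imwrite(f"pics/{c}0.png",r["color"][:,:,::-1])
    print(c,r["K"],r["distortion"],r["R"],r["t"])
    for n in ("crank","crank_knob","shaft_top","stand","shelf_top","card_terminal"):
        print(n,[(f["bbox"],round(f["score"],2)) for f in find_in(c,n)][:4])
E
```

```text
pics
{'clock': 0.0, 'joint_positions': array([ 1.26380243,  0.41190632, -0.01270467,  1.59706227,  0.00561762,
        1.13429589, -0.08222923]), 'joint_velocities': array([ 0.00025158, -0.00126208, -0.0006848 , -0.00131923, -0.00041923,
       -0.0015966 ,  0.0016599 ]), 'tau': array([-9.69823523e-04, -5.87954557e+01,  6.41904250e-01, -2.91073805e+01,
       -5.36025676e-02,  1.83378457e-02,  8.15466137e-05]), 'position': array([ 147.65729145, -606.77411053,  221.79766914]), 'ee_rot': array([-3.11763576e+00, -3.74009181e-01,  5.15507513e-04]), 'wrist_force': array([-0.38279636,  0.15488903, -0.57854049]), 'moment': array([ 0.06332929, -0.00068546, -0.00288984]), 'finger_force': 0.0, 'finger_gap': 87.80383952691965}
side [[561.55307075   0.         315.99932974]
 [  0.         561.55307075 240.73498408]
 [  0.           0.           1.        ]] [0.02111355 0.         0.         0.         0.        ] [[-0.98770424 -0.15622406  0.00586319]
 [-0.09892704  0.59553198 -0.7972171 ]
 [ 0.12105278 -0.78799474 -0.60366425]] [ 472.02672988   62.98208389 1593.85344736]
crank [([295.2, 251.8, 
[... 472 characters left out ...]
           1.        ]] [0.06309601 0.         0.         0.         0.        ] [[ 0.00936218 -0.9998836  -0.0120476 ]
 [-0.99735978 -0.00846954 -0.072123  ]
 [ 0.07201257  0.01269102 -0.99732298]] [ 104.13304447  474.55541256 1645.36605344]
crank [([296.0, 227.5, 31.3, 16.2], 0.83), ([400.8, 223.9, 86.1, 43.1], 0.19)]
crank_knob [([290.8, 224.5, 39.3, 19.8], 0.88), ([248.7, 241.5, 30.1, 29.1], 0.69), ([171.2, 195.4, 36.9, 38.5], 0.16)]
shaft_top [([403.5, 223.4, 78.5, 40.6], 0.56)]
stand [([400.8, 220.1, 85.0, 48.0], 0.73), ([491.6, 197.4, 27.5, 25.4], 0.42)]
shelf_top [([404.5, 222.9, 31.7, 30.3], 0.6)]
card_terminal [([483.8, 236.1, 47.8, 68.7], 0.91), ([403.0, 224.7, 81.5, 40.7], 0.24)]
```

Run:
```python
import cv2
a=cv2.imread("pics/top0.png"); cv2.imwrite("pics/t1.png",cv2.resize(a[170:330,240:560],(800,400),interpolation=cv2.INTER_CUBIC)[:, :])
b=cv2.imread("pics/side0.png"); cv2.imwrite("pics/s1.png",cv2.resize(b[150:350,250:410],(480,600),interpolation=cv2.INTER_CUBIC))
```

```text
(no output)
```

View pics/t1.png

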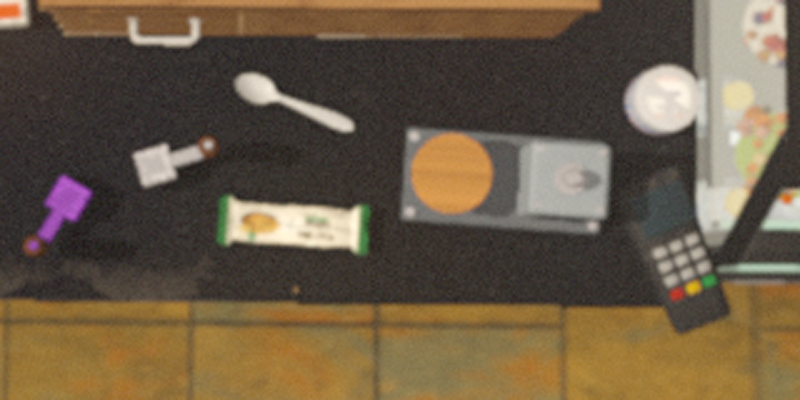

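View pics/s1.png

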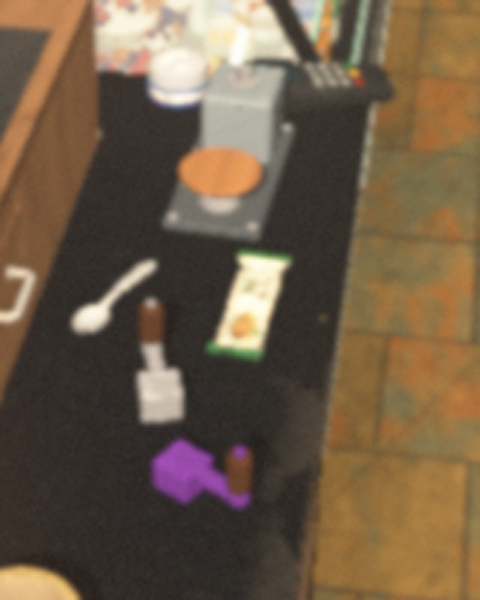

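View pics/top0.png

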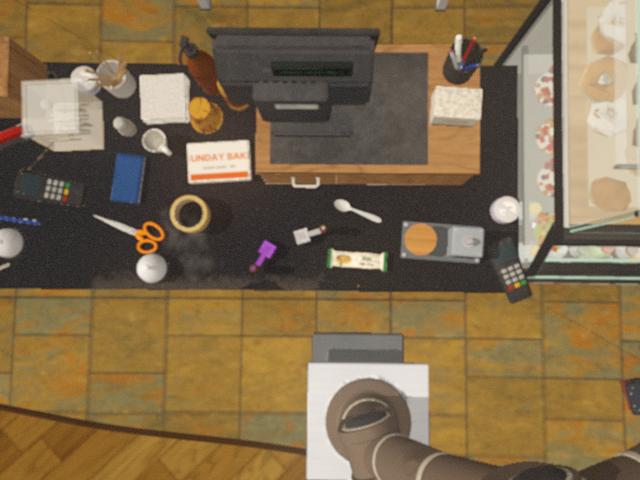

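The top view shows the grey crank: hub near (302,236), knob near (323,228). The stand is near (443,242) with its shaft at about (471,241), and the purple decoy is at (264,255). I'll average frames for finer detail.

```bash
cat > h.py <<'E'
import numpy as np, cv2
from rig import *
def avg(c,n=8):
    rs=[capture(c) for _ in range(n)]
    return np.mean([r["color"].astype(float) for r in rs],0)[:,:,::-1], rs[0]
def proj(r,X):
    R=np.array(r["R"]);rv=cv2.Rodrigues(R)[0]
    return cv2.projectPoints(np.asarray(X,float).reshape(-1,1,3),rv,np.array(r["t"],float),np.array(r["K"]),np.array(r["distortion"]))[0].reshape(-1,2)
def pix2z(r,uv,z):
    p=cv2.undistortPoints(np.asarray(uv,float).reshape(-1,1,2),np.array(r["K"]),np.array(r["distortion"])).reshape(-1,2)
    R=np.array(r["R"]);C=-R.T@np.array(r["t"]);d=np.c_[p,np.ones(len(p))]@R
    return C+d*((z-C[2])/d[:,2])[:,None]
E
python3 - <<'E'
from h import *
import pickle
D={}
for c in("side","top"):
    a,r=avg(c,10); D[c]=(a,{k:r[k] for k in("K","distortion","R","t")})
pickle.dump(D,open("d0.pkl","wb"))
r=D["top"][1]
print(pix2z(r,[[302,236],[471,241],[420.5,239]],28)); print(pix2z(r,[[471,241]],109))
for c,b1,b2 in(("top",(285,215,50,37),(440,222,50,38)),("side",(290,245,50,50),(310,160,50,50))):
    a=D[c][0]
    ims=[]
    for (x,y,w,h) in(b1,b2):
        ims.append(cv2.resize(np.clip(a[y:y+h,x:x+w],0,255).astype(np.uint8),(400,300 if c=="top" else 400),interpolation=cv2.INTER_CUBIC))
    n=min(i.shape[0] for i in ims)
    cv2.imwrite(f"pics/z_{c}.png",np.hstack([i[:n] for i in ims]))
z=np.vstack([cv2.imread("pics/z_top.png"),cv2.imread("pics/z_side.png")[:300]]); cv2.imwrite("pics/z.png",z)
E
```

```text
[[ 484.44942562  178.48642327   28.        ]
 [ 474.90933348 -268.96366221   28.        ]
 [ 479.09622823 -136.15407566   28.        ]]
[[ 468.96033991 -251.45985234  109.        ]]
```

View pics/z.png

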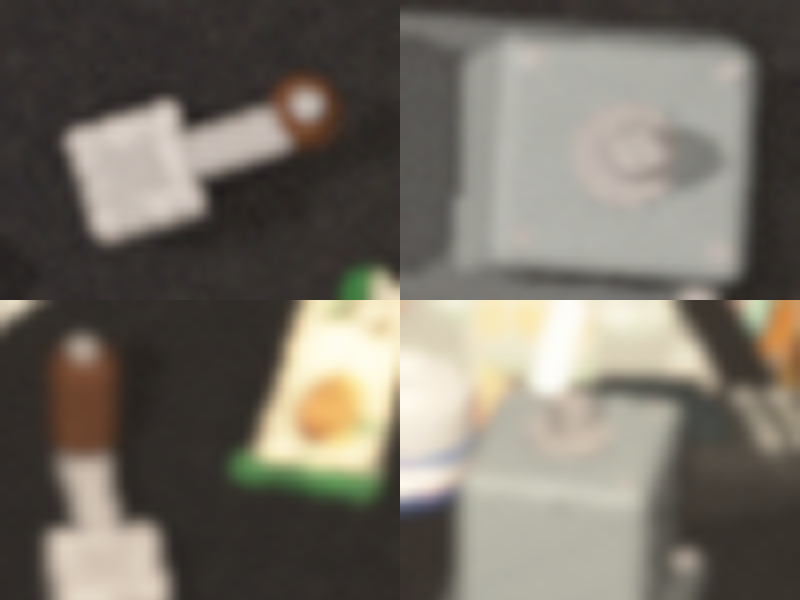

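Crank hub, arm and knob are clear. The housing's four screws and the shaft (crop 638,150) also show. Next I'll fit the model silhouettes and zoom in on the shaft.

```bash
cat > fit.py <<'E'
from h import *
from scipy.optimize import minimize
def box(x0,x1,y0,y1,z0,z1): return np.array([[x,y,z] for x in(x0,x1) for y in(y0,y1) for z in(z0,z1)],float)
def cyl(x,y,r,z0,z1):
    t=np.linspace(0,2*np.pi,24); return np.array([[x+r*np.cos(a),y+r*np.sin(a),z] for a in t for z in(z0,z1)])
CR=[box(-18,18,-18,18,0,28),box(18,60,-7,7,18,28),cyl(60,0,11,30,70)]
ST=[box(-38,38,-95,-15,0,90)]
def place(P,p,z0=0):
    c,s=np.cos(p[2]),np.sin(p[2]); return np.c_[P[:,0]*c-P[:,1]*s+p[0],P[:,0]*s+P[:,1]*c+p[1],P[:,2]+z0]
S=8
def render(r,parts,p,b,z0=0):
    m=np.zeros((b[3]*S,b[2]*S),np.uint8)
    for P in parts:
        uv=(proj(r,place(P,p,z0))-[b[0],b[1]]+.5)*S-.5
        h=cv2.convexHull(uv.astype(np.float32)); cv2.fillConvexPoly(m,np.round(h*16).astype(np.int32),1,shift=4)
    return cv2.resize(cv2.GaussianBlur(m.astype(np.float32),(0,0),S*.9),(b[2],b[3]),interpolation=cv2.INTER_AREA)
def fit(views,parts,p0,z0=0,w=None):
    def cost(p):
        return sum(((render(r,parts,p,b,z0)-t)**2).sum() for r,b,t in views)
    sim=np.array([p0]+[np.add(p0,d) for d in([6,0,0],[0,6,0],[0,0,.15])])
    q=minimize(cost,p0,method="Nelder-Mead",options=dict(initial_simplex=sim,xatol=.02,fatol=1e-3)); return q.x,q.fun
E
python3 - <<'E'
from fit import *
import pickle
D=pickle.load(open("d0.pkl","rb"))
V={}
for c,b in(("top",(285,218,50,32)),("side",(285,243,34,52))):
    a,r=D[c]; x,y,w,h=b; t=np.clip((a[y:y+h,x:x+w,2]-52)/(60),0,1)
    if c=="top": t[26:,40:]=0
    V[c]=(r,b,t)
for k in(["top"],["side"],["top","side"]):
    q,f=fit([V[i] for i in k],CR,[484,178,-1.25]); print(k,q.round(2),round(f,2))
r=D["top"][1]
o=np.array([440,222])
f=lambda x,y:np.array([440+(x-400)/8-.5+.5/8*0,222+y/8-.5])
s=np.array([f(535,55),f(728,70),f(522,235),f(718,250)])
S4=pix2z(r,s,90);print(S4.round(1),S4.mean(0))
print("collar",pix2z(r,[f(622,155)],93),"shaft",pix2z(r,[f(637,148)],109))
# shelf
a=D["top"][0]; m=((a[...,2]-a[...,0])>70).astype(np.uint8)[215:265,395:442]
n,l,st,ce=cv2.connectedComponentsWithStats(m); i=1+st[1:,4].argmax(); c=ce[i]+[395,215]; print(c,st[i])
for z in(45,50,55): print(z,pix2z(r,[c],z))
for c,(x,y,w,h) in(("top",(460,231,20,18)),("side",(323,168,20,18))):
    g=D[c][0][y:y+h,x:x+w]; g=cv2.resize(g,(400,360),interpolation=cv2.INTER_CUBIC); g=(g-g.min())/(np.percentile(g,99)-g.min())*255 if c=="top" else g*1.2
    cv2.imwrite(f"pics/q{c}.png",np.clip(g,0,255))
cv2.imwrite("pics/q.png",np.hstack([cv2.imread("pics/qtop.png"),cv2.imread("pics/qside.png")]))
E
```

```text
['top'] [485.61 181.88  -1.28] 28.76
['side'] [484.7  177.83  -1.24] 103.57
['top', 'side'] [484.85 180.65  -1.26] 139.71
[[ 502.3 -218.8   90. ]
 [ 498.  -279.7   90. ]
 [ 444.8 -214.4   90. ]
 [ 440.6 -276.1   90. ]] [ 471.43956086 -247.25891238   90.        ]
collar [[ 470.37340543 -245.48086031   93.        ]] shaft [[ 471.44178664 -246.80631312  109.        ]]
[420.42475728 238.91140777] [ 10   8  32  32 824]
45 [[ 478.03604121 -133.65375229   45.        ]]
50 [[ 477.6554102  -132.97670546   50.        ]]
55 [[ 477.2747792  -132.29965864   55.        ]][ WARN:0@2.955] global loadsave.cpp:1063 imwrite_ Unsupported depth image for selected encoder is fallbacked to CV_8U.
```

View pics/q.png

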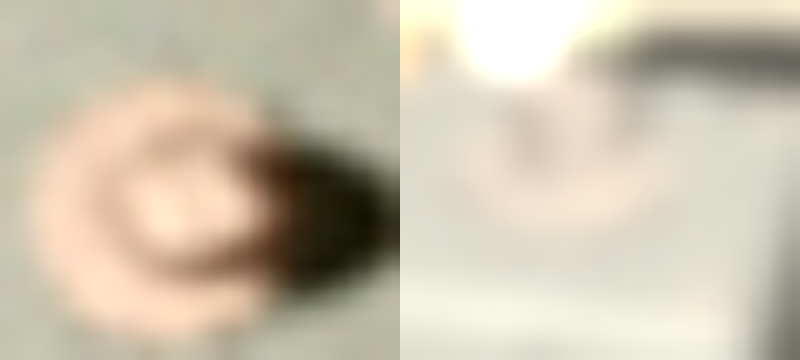

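The shaft top shows as a diamond centred near (198,203) in the left crop. In the side view a vertical edge faces the camera, so the shaft is turned roughly 35–45°. I'll do a layered fit of both crank and shaft.

```bash
cat > lay.py <<'E'
from fit import *
def resid(view,parts,p,z0=0,blur=.8):
    r,b,a,w=view; S=8
    lab=np.zeros((b[3]*S,b[2]*S),np.uint8)
    for k,(l,P) in enumerate(parts):
        uv=(proj(r,place(P,p,z0))-[b[0],b[1]]+.5)*S-.5
        cv2.fillConvexPoly(lab,np.round(cv2.convexHull(uv.astype(np.float32))*16).astype(np.int32),l,shift=4)
    M=np.stack([cv2.resize(cv2.GaussianBlur((lab==i).astype(np.float32),(0,0),S*blur),(b[2],b[3]),interpolation=cv2.INTER_AREA) for i in range(max(l for l,_ in parts)+1)],-1)
    A=M[w];y=a[w]; x=np.linalg.lstsq(A.T@A+1e-3*np.eye(A.shape[1]),A.T@y,rcond=None)[0]
    return ((A@x-y)**2).sum()/1e3
def lfit(views,mk,p0,z0=0,steps=(4,4,.1)):
    def cost(p): return sum(resid(v,mk(p,v[0]),p,z0) for v in views)
    sim=np.array([p0]+[np.add(p0,d) for d in np.diag(steps)])
    q=minimize(cost,p0,method="Nelder-Mead",options=dict(initial_simplex=sim,xatol=.01,fatol=1e-3)); return q.x,q.fun
def crank(p,r): return [(1,box(18,60,-7,7,18,28)),(2,box(-18,18,-18,18,0,28)),(1,box(-18,60,-7,7,28,28)),(1,box(-18,18,-18,18,28,28)),(3,cyl(60,0,11,30,70)),(3,cyl(60,0,11,70,70)),(4,cyl(60,0,5,70,71))]
def shaft(p,r):
    C=-np.array(r["R"]).T@np.array(r["t"]); out=[(1,cyl(0,0,17,90,93))]
    L=2
    for k in range(4):
        n=p[2]+k*np.pi/2
        if (C[0]-p[0])*np.cos(n)+(C[1]-p[1])*np.sin(n)>7:
            c,s=np.cos(k*np.pi/2),np.sin(k*np.pi/2)
            out.append((L,np.array([[7*c-7*s*e,7*s+7*c*e,z] for e in(-1,1) for z in(93,109)]))); L+=1
    return out+[(L,box(-7,7,-7,7,109,109))]
def view(D,c,b,ex=None):
    a,r=D[c];x,y,w,h=b;m=np.ones((h,w),bool)
    for e in ex or []: m[e[1]-y:e[3]-y,e[0]-x:e[2]-x]=False
    return (r,b,a[y:y+h,x:x+w],m)
E
python3 - <<'E'
from lay import *
import pickle
D=pickle.load(open("d0.pkl","rb"))
ct=view(D,"top",(287,219,44,30),[(325,244,331,249)]); cs=view(D,"side",(288,245,28,52))
for n,k in(("t",[ct]),("s",[cs]),("ts",[ct,cs])): print("crank",n,lfit(k,crank,[485,180,-1.26]))
st=view(D,"top",(459,231,20,18),[(473,236,480,249)]); ss=view(D,"side",(322,172,20,14),[(322,160,334,174),(334,160,342,174)])
for n,k in(("t",[st]),("s",[ss]),("ts",[st,ss])):
    R=[]
    for d in range(0,90,10):
        q,f=lfit(k,shaft,[470.5,-247,np.radians(d)],steps=(2,2,.1)); R.append((round(f,3),d,q[:2].round(1).tolist(),round(np.degrees(q[2])%90,1)))
    print("shaft",n,sorted(R)[:4], sorted(R)[-1])
E
```

```text
crank t (array([486.1584767 , 180.48824394,  -1.27993738]), np.float64(173.06973326398935))
crank s (array([485.475582  , 175.92606295,  -1.25889783]), np.float64(1187.1919458775012))
crank ts (array([485.5039863 , 179.25624162,  -1.2656834 ]), np.float64(1801.9145511279828))
shaft t [(np.float64(17.906), 0, [470.0, -252.1], np.float64(9.9)), (np.float64(17.943), 70, [470.0, -252.0], np.float64(8.3)), (np.float64(18.111), 10, [469.9, -252.2], np.float64(8.8)), (np.float64(18.206), 80, [470.1, -252.7], np.float64(7.7))] (np.float64(21.061), 50, [469.3, -238.7], np.float64(55.5))
shaft s [(np.float64(89.256), 20, [454.3, -291.7], np.float64(85.1)), (np.float64(89.268), 30, [454.5, -292.1], np.float64(69.7)), (np.float64(89.365), 50, [452.3, -286.5], np.float64(0.7)), (np.float64(96.703), 0, [446.0, -253.1], np.float64(57.4))] (np.float64(112.529), 40, [463.8, -258.3], np.float64(2.8))
shaft ts [(np.float64(136.896), 70, [468.0, -258.0], np.float64(79.1)), (np.float64(136.954), 10, [468.0, -257.5], np.float64(77.3)), (np.float64(137.055), 0, [468.1, -258.2], np.float64(77.5)), (np.float64(137.473), 60, [469.1, -256.3], np.float64(86.4))] (np.float64(146.786), 50, [470.3, -238.3], np.float64(38.0))
```

Run:
```python
from lay import *
import pickle
D=pickle.load(open("d0.pkl","rb"))
for c in("top","side"): print(c,proj(D[c][1],[[471,-247,109],[471,-247,93]]).round(1))
st=view(D,"top",(460,231,19,18),[(475,235,480,249),(472,244,480,249),(472,231,480,239)]); ss=view(D,"side",(324,172,18,11),[(324,160,331,175),(333,160,342,177)])
for n,k in(("t",[st]),("s",[ss])):
    for d in range(0,90,6):
        def cost(p):
            q=[p[0],p[1],np.radians(d)]
            return sum(resid(v,shaft(q,v[0]),q) for v in k)+ .3*(((p[0]-471)/2)**2+((p[1]+247)/2)**2)
        m=minimize(cost,[471,-247],method="Nelder-Mead",options=dict(initial_simplex=[[471,-247],[473,-247],[471,-245]],xatol=.05))
        print(n,d,m.x.round(1),round(m.fun,2))
```

```text
top [[469.2 240.2]
 [467.9 240.6]]
side [[330.5 172.1]
 [330.4 176.4]]
t 0 [ 470.5 -240. ] 56.68
t 6 [ 470.2 -240.2] 56.67
t 12 [ 470.3 -239.9] 56.48
t 18 [ 470.4 -240. ] 56.26
t 24 [ 470.3 -239.9] 56.21
t 30 [ 470.3 -239.9] 56.07
t 36 [ 470.  -239.9] 55.96
t 42 [ 470.1 -239.7] 55.96
t 48 [ 469.9 -239.7] 56.0
t 54 [ 469.7 -239.8] 56.08
t 60 [ 470.  -239.9] 56.26
t 66 [ 469.9 -239.6] 56.48
t 72 [ 470. -240.] 56.56
t 78 [ 470.3 -240. ] 56.73
t 84 [ 470.4 -239.9] 56.77
s 0 [ 471.6 -248.3] 16.07
s 6 [ 471.  -247.7] 15.98
s 12 [ 469.8 -248.8] 15.45
s 18 [ 470.3 -249.1] 15.51
s 24 [ 469.9 -248.8] 15.45
s 30 [ 470.1 -248.9] 15.43
s 36 [ 470.2 -248.6] 15.41
s 42 [ 470.4 -248.7] 15.43
s 48 [ 470.7 -248.8] 15.48
s 54 [ 471. -249.] 15.56
s 60 [ 471.2 -248.9] 15.64
s 66 [ 471.  -248.3] 15.73
s 72 [ 471.2 -248.6] 15.84
s 78 [ 471.3 -248. ] 15.94
s 84 [ 471.4 -248.2] 16.03
```

Both cameras put the shaft angle at about 39° (mod 90). Next is a helper that turns world targets into tool-frame rows, and a check of the room around the stand.

```bash
cat > plan.py <<'E'
import sys,json
from h import *
from scipy.spatial.transform import Rotation as Ro
def st():
    o=get_obs(); R=Ro.from_rotvec(o["ee_rot"]); x=R.as_matrix()[:,0]
    return o,R,np.degrees(np.arctan2(x[1],x[0]))
def plan(target,yaw,n):
    """n rows straight in world to target with tool x at azimuth yaw (deg), upright"""
    o,R,y0=st(); p=np.array(o["position"],float)
    G=Ro.from_matrix(np.array([[np.cos(np.radians(yaw)),np.sin(np.radians(yaw)),0],[np.sin(np.radians(yaw)),-np.cos(np.radians(yaw)),0],[0,0,-1]]).T)
    G=Ro.from_euler("z",yaw,degrees=True)*Ro.from_euler("x",180,degrees=True)
    w=(R.inv()*G).as_rotvec()/n; T=np.array(target,float); rows=[];rr=[]
    for i in range(n):
        d=R.inv().apply((T-p)/(n-i)).round(1); ww=w.round(3); rows.append(d.tolist()); rr.append(ww.tolist())
        p=p+R.apply(d); R=R*Ro.from_rotvec(ww)
    print("pos",np.round(o["position"],1),"yaw",round(y0,1),"t",round(o["clock"],2))
    for i in range(0,n,10): print(json.dumps(rows[i:i+10])," ROT",rr[0])
if __name__=="__main__":
    a=[float(v) for v in sys.argv[1:]]; plan(a[:3],a[3],int(a[4]))
E
python3 - <<'E'
from h import *; import pickle
r=pickle.load(open("d0.pkl","rb"))["top"][1]
print(pix2z(r,[[470,183],[470,172],[518,270],[530,180],[556,10]],0).round())
E
python3 plan.py 380 -380 230 60 10
```

```text
[[ 634. -273.    0.]
 [ 664. -273.    0.]
 [ 400. -399.    0.]
 [ 643. -433.    0.]
 [1109. -505.    0.]]
pos [ 147.8 -607.3  222.7] yaw 13.7 t 1.7
[[27.9, -16.6, -0.7], [29.2, -14.3, -0.7], [30.2, -11.9, -0.7], [31.1, -9.4, -0.7], [31.8, -6.8, -0.8], [32.2, -4.2, -0.7], [32.5, -1.6, -0.8], [32.5, 1.0, -0.7], [32.3, 3.6, -0.8], [31.8, 6.3, -0.7]]  ROT [0.0, 0.0, -0.081]
```

```bash
python3 plan.py 420 20 230 107 20
```

```text
pos [ 147.8 -607.3  222.7] yaw 13.7 t 1.7
[[20.6, -27.3, -0.4], [22.8, -25.5, -0.4], [24.8, -23.6, -0.4], [26.6, -21.5, -0.4], [28.2, -19.3, -0.4], [29.7, -16.9, -0.4], [31.0, -14.4, -0.4], [32.0, -11.9, -0.4], [32.9, -9.3, -0.3], [33.6, -6.6, -0.4]]  ROT [0.0, 0.0, -0.081]
[[34.0, -3.8, -0.3], [34.2, -1.1, -0.4], [34.1, 1.7, -0.3], [33.9, 4.5, -0.4], [33.4, 7.2, -0.3], [32.7, 9.9, -0.4], [31.8, 12.5, -0.3], [30.7, 15.0, -0.4], [29.5, 17.4, -0.3], [27.9, 19.7, -0.4]]  ROT [0.0, 0.0, -0.081]
```

```bash
python3 -m inch '{"delta_pos":[[20.6,-27.3,-0.4],[22.8,-25.5,-0.4],[24.8,-23.6,-0.4],[26.6,-21.5,-0.4],[28.2,-19.3,-0.4],[29.7,-16.9,-0.4],[31,-14.4,-0.4],[32,-11.9,-0.4],[32.9,-9.3,-0.4],[33.6,-6.6,-0.4]],"rotation":[[0,0,-0.081],[0,0,-0.081],[0,0,-0.081],[0,0,-0.081],[0,0,-0.081],[0,0,-0.081],[0,0,-0.081],[0,0,-0.081],[0,0,-0.081],[0,0,-0.081]],"grip":[1,1,1,1,1,1,1,1,1,1]}' && python3 -m inch '{"delta_pos":[[34,-3.8,-0.4],[34.2,-1.1,-0.4],[34.1,1.7,-0.4],[33.9,4.5,-0.4],[33.4,7.2,-0.4],[32.7,9.9,-0.4],[31.8,12.5,-0.4],[30.7,15,-0.4],[29.5,17.4,-0.4],[27.9,19.7,-0.4]],"rotation":[[0,0,-0.081],[0,0,-0.081],[0,0,-0.081],[0,0,-0.081],[0,0,-0.081],[0,0,-0.081],[0,0,-0.081],[0,0,-0.081],[0,0,-0.081],[0,0,-0.081]],"grip":[1,1,1,1,1,1,1,1,1,1]}'; python3 plan.py 487.5 173.5 120 107 10
```

```text
clock: 2.53
position: [284.2, -292.1, 226.9]
ee_rot: [2.716, 1.578, -0.0]
wrist_force: [0.7, -1.0, 0.3]
finger_gap: 87.8
finger_force: 0.0
clock: 3.37
position: [420.5, 21.6, 231.1]
ee_rot: [1.874, 2.52, 0.0]
wrist_force: [0.4, 0.5, -0.5]
finger_gap: 88.0
finger_force: 0.0
pos [420.5  21.6 231.1] yaw 106.7 t 3.37
[[12.6, 10.8, 11.1], [12.6, 10.8, 11.1], [12.6, 10.8, 11.1], [12.6, 10.8, 11.1], [12.6, 10.8, 11.1], [12.6, 10.8, 11.1], [12.6, 10.9, 11.1], [12.6, 10.9, 11.1], [12.5, 10.9, 11.1], [12.6, 10.8, 11.2]]  ROT [0.0, 0.0, -0.001]
```

```bash
python3 -m inch '{"delta_pos":[[12.6,10.8,11.1],[12.6,10.8,11.1],[12.6,10.8,11.1],[12.6,10.8,11.1],[12.6,10.8,11.1],[12.6,10.8,11.1],[12.6,10.8,11.1],[12.6,10.8,11.1],[12.6,10.8,11.1],[12.6,10.8,11.1]],"rotation":[[0,0,-0.003],[0,0,-0.003],[0,0,0],[0,0,0],[0,0,0],[0,0,0],[0,0,0],[0,0,0],[0,0,0],[0,0,0]],"grip":[1,1,1,1,1,1,1,1,1,1]}'; python3 plan.py 487.5 173.7 3.5 107.2 10
```

```text
clock: 4.2
position: [487.4, 172.5, 119.1]
ee_rot: [1.872, 2.522, 0.0]
wrist_force: [0.5, -0.1, -0.2]
finger_gap: 88.1
finger_force: 0.0
pos [487.4 172.5 119.1] yaw 106.8 t 4.2
[[0.1, 0.0, 11.6], [0.1, 0.0, 11.6], [0.1, 0.0, 11.5], [0.1, 0.1, 11.6], [0.1, 0.0, 11.5], [0.1, 0.1, 11.6], [0.1, 0.1, 11.5], [0.1, 0.0, 11.6], [0.2, 0.1, 11.5], [0.1, 0.0, 11.6]]  ROT [0.0, 0.0, -0.001]
```

```bash
python3 -m inch '{"delta_pos":[[0.1,0,15],[0.1,0,15],[0.1,0,15],[0.1,0,15],[0.1,0,15],[0.1,0,12],[0.1,0,10],[0.1,0,8],[0.1,0,6],[0.1,0,4.3]],"rotation":[[0,0,-0.003],[0,0,-0.003],[0,0,0],[0,0,0],[0,0,0],[0,0,0],[0,0,0],[0,0,0],[0,0,0],[0,0,0]],"grip":[1,1,1,1,1,1,1,1,1,1]}';python3 -m inch '{"delta_pos":[[0,0,0],[0,0,0],[0,0,0],[0,0,0],[0,0,0],[0,0,0],[0,0,0],[0,0,0],[0,0,0],[0,0,0]],"rotation":[[0,0,0],[0,0,0],[0,0,0],[0,0,0],[0,0,0],[0,0,0],[0,0,0],[0,0,0],[0,0,0],[0,0,0]],"grip":[-1,-1,-1,-1,-1,-1,-1,-1,-1,-1]}' 25; python3 plan.py 487 173 150 107 10
```

```text
clock: 5.03
position: [486.7, 172.9, 3.9]
ee_rot: [-1.865, -2.528, -0.0]
wrist_force: [0.7, 0.4, 0.8]
finger_gap: 87.9
finger_force: 0.0
clock: 5.87
position: [486.8, 172.8, 4.4]
ee_rot: [1.864, 2.528, 0.0]
wrist_force: [0.4, -1.5, 1.5]
finger_gap: 35.9
finger_force: 25.0
pos [486.8 172.8   4.4] yaw 107.2 t 5.87
[[0.0, 0.0, -14.6], [0.0, 0.0, -14.6], [0.0, 0.0, -14.5], [0.0, 0.0, -14.6], [0.0, 0.0, -14.5], [0.0, 0.0, -14.6], [0.0, 0.1, -14.5], [0.0, 0.0, -14.6], [0.1, 0.1, -14.5], [0.0, 0.0, -14.6]]  ROT [0.0, 0.0, 0.0]
```

```bash
python3 -m inch '{"delta_pos":[[0,0,-5],[0,0,-12],[0,0,-16],[0,0,-18],[0,0,-18],[0,0,-18],[0,0,-18],[0,0,-18],[0,0,-14],[0,0,-9]],"rotation":[[0,0,0],[0,0,0],[0,0,0],[0,0,0],[0,0,0],[0,0,0],[0,0,0],[0,0,0],[0,0,0],[0,0,0]],"grip":[-1,-1,-1,-1,-1,-1,-1,-1,-1,-1]}' 25; python3 plan.py 475.1 -252 150 129 20
python3 - <<'E'
from rig import *
o=get_obs(); print(o["wrist_force"],o["moment"])
E
```

```text
clock: 6.7
position: [486.9, 173.1, 152.7]
ee_rot: [1.863, 2.528, 0.002]
wrist_force: [-0.2, -0.1, -1.6]
finger_gap: 35.7
finger_force: 25.0
pos [486.9 173.1 152.7] yaw 107.2 t 6.7
[[-20.1, -6.9, 0.1], [-20.0, -7.2, 0.1], [-19.9, -7.6, 0.1], [-19.7, -8.0, 0.1], [-19.6, -8.4, 0.1], [-19.4, -8.7, 0.1], [-19.2, -9.1, 0.1], [-19.0, -9.5, 0.1], [-18.9, -9.8, 0.1], [-18.7, -10.2, 0.1]]  ROT [0.0, 0.0, -0.019]
[[-18.5, -10.5, 0.1], [-18.3, -10.9, 0.2], [-18.0, -11.2, 0.1], [-17.8, -11.6, 0.2], [-17.6, -11.9, 0.1], [-17.4, -12.2, 0.2], [-17.2, -12.6, 0.1], [-16.9, -12.9, 0.2], [-16.7, -13.2, 0.1], [-16.4, -13.4, 0.2]]  ROT [0.0, 0.0, -0.019]
[-0.23601921 -0.05021523 -1.57099455] [-0.05375236 -0.15263862  0.0234967 ]
```

```bash
python3 -m inch '{"delta_pos":[[-20.1,-6.9,0.1],[-20,-7.2,0.1],[-19.9,-7.6,0.1],[-19.7,-8,0.1],[-19.6,-8.4,0.1],[-19.4,-8.7,0.1],[-19.2,-9.1,0.1],[-19,-9.5,0.1],[-18.9,-9.8,0.1],[-18.7,-10.2,0.1]],"rotation":[[0,0,-0.019],[0,0,-0.019],[0,0,-0.019],[0,0,-0.019],[0,0,-0.019],[0,0,-0.019],[0,0,-0.019],[0,0,-0.019],[0,0,-0.019],[0,0,-0.019]],"grip":[-1,-1,-1,-1,-1,-1,-1,-1,-1,-1]}' && python3 -m inch '{"delta_pos":[[-18.5,-10.5,0.1],[-18.3,-10.9,0.1],[-18,-11.2,0.1],[-17.8,-11.6,0.1],[-17.6,-11.9,0.1],[-17.4,-12.2,0.1],[-17.2,-12.6,0.1],[-16.9,-12.9,0.1],[-16.7,-13.2,0.1],[-16.4,-13.4,0.1]],"rotation":[[0,0,-0.019],[0,0,-0.019],[0,0,-0.019],[0,0,-0.019],[0,0,-0.019],[0,0,-0.019],[0,0,-0.019],[0,0,-0.019],[0,0,-0.019],[0,0,-0.019]],"grip":[-1,-1,-1,-1,-1,-1,-1,-1,-1,-1]}'
python3 - <<'E'
from h import *; import pickle
D={}
for c in("side","top"):
    a,r=avg(c,6); D[c]=(a,{k:r[k] for k in("K","distortion","R","t")})
pickle.dump(D,open("d1.pkl","wb"))
o=get_obs();print(o["position"],o["ee_rot"],o["clock"])
a=cv2.resize(D["top"][0][205:265,430:510],(400,300),interpolation=cv2.INTER_CUBIC); b=cv2.resize(D["side"][0][135:195,290:370],(400,300),interpolation=cv2.INTER_CUBIC)
cv2.imwrite("pics/h.png",np.clip(np.hstack([a,b]),0,255).astype(np.uint8))
E
```

```text
clock: 7.53
position: [480.1, -40.8, 149.6]
ee_rot: [-1.614, -2.695, 0.0]
wrist_force: [0.3, 0.5, -1.2]
finger_gap: 36.0
finger_force: 25.0
clock: 8.37
position: [474.3, -253.2, 148.6]
ee_rot: [-1.352, -2.835, 0.0]
wrist_force: [-0.1, -0.4, -2.0]
finger_gap: 35.8
finger_force: 25.0
[ 474.92016412 -251.80671538  148.45255943] [ 1.35219015e+00  2.83562823e+00 -1.40012937e-04] 8.9667
```

View pics/h.png

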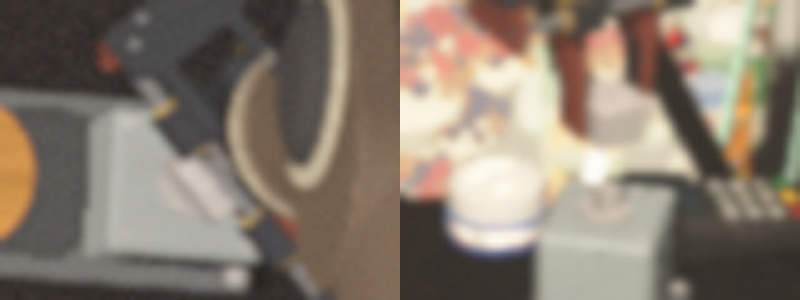

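The hub hangs above the shaft. In the side crop the hub is at about (588–648, 80–145) and the shaft at (606,195). I'll compare these with the projected positions.

Run:
```python
from lay import *; import pickle
D=pickle.load(open("d1.pkl","rb"));r=D["side"][1];rt=D["top"][1]
p=[474.92-4.05,-251.8+5.1,np.radians(-51)]
f=lambda uv:((uv-[290,135]+.5)*5+[400,0]).round(0)
print("hub corners crop",f(proj(r,place(box(-18,18,-18,18,0,28),p,144))).tolist())
print("axis",f(proj(r,[[*p[:2],144],[*p[:2],172]])).tolist(), "shaft for 471,-247", f(proj(r,[[471,-247,109],[471,-247,93]])).tolist())
g=lambda uv:((uv-[430,205]+.5)*5).round(0)
print("top: hub top corners",g(proj(rt,place(box(-18,18,-18,18,28,28),p,144))).tolist())
# row profiles in side image: shaft & hub
a=D["side"][0]
for y in(157,159,161,162): print(y,a[y,322:346].mean(1).round().astype(int).tolist())
for y in(172,173,174,175,176,177): print(y,a[y,322:346].mean(1).round().astype(int).tolist())
```

```text
hub corners crop [[646.0, 145.0], [648.0, 105.0], [597.0, 159.0], [598.0, 119.0], [616.0, 120.0], [617.0, 81.0], [567.0, 134.0], [568.0, 94.0]]
axis [[607.0, 139.0], [608.0, 99.0]] shaft for 471,-247 [[605.0, 188.0], [605.0, 210.0]]
top: hub top corners [[221.0, 221.0], [221.0, 221.0], [173.0, 163.0], [173.0, 163.0], [279.0, 175.0], [279.0, 175.0], [231.0, 117.0], [231.0, 117.0]]
157 [131, 91, 86, 92, 105, 132, 163, 184, 198, 201, 198, 194, 191, 189, 185, 182, 183, 186, 194, 190, 156, 104, 65, 52]
159 [151, 112, 94, 94, 104, 126, 150, 167, 177, 180, 181, 179, 178, 178, 177, 179, 184, 196, 210, 216, 205, 166, 111, 67]
161 [204, 183, 150, 122, 116, 132, 151, 166, 174, 178, 177, 178, 178, 178, 177, 180, 190, 211, 225, 230, 226, 207, 160, 103]
162 [219, 211, 190, 163, 148, 153, 162, 170, 176, 178, 179, 179, 180, 179, 181, 185, 196, 212, 223, 227, 223, 209, 175, 128]
172 [190, 183, 180, 180, 184, 188, 190, 192, 190, 186, 179, 163, 145, 143, 151, 153, 145, 135, 131, 129, 125, 114, 98, 78]
173 [180, 177, 177, 177, 178, 178, 173, 172, 180, 185, 183, 170, 158, 159, 170, 174, 169, 165, 163, 166, 164, 152, 126, 92]
174 [176, 177, 177, 179, 182, 181, 172, 167, 173, 182, 180, 171, 162, 166, 175, 178, 176, 176, 177, 178, 175, 163, 133, 95]
175 [176, 178, 179, 180, 184, 185, 175, 166, 172, 181, 180, 175, 173, 178, 180, 179, 178, 178, 179, 177, 172, 155, 124, 89]
176 [177, 178, 178, 180, 184, 186, 180, 173, 176, 183, 185, 183, 185, 185, 183, 180, 179, 178, 178, 176, 167, 146, 113, 82]
177 [179, 179, 178, 176, 180, 185, 185, 184, 185, 188, 191, 190, 189, 185, 180, 179, 179, 178, 177, 173, 161, 137, 105, 76]
```

```bash
python3 plan.py 474.1 -252.9 116 129 10
```

```text
pos [ 474.9 -251.8  148.5] yaw 129.0 t 8.97
[[-0.0, -0.1, 3.2], [-0.0, -0.1, 3.3], [-0.0, -0.1, 3.2], [-0.0, -0.1, 3.3], [-0.1, -0.2, 3.2], [-0.0, -0.1, 3.3], [-0.1, -0.2, 3.2], [-0.0, -0.1, 3.3], [-0.1, -0.2, 3.2], [-0.0, -0.1, 3.3]]  ROT [-0.0, 0.0, 0.0]
```

```bash
python3 -m inch '{"delta_pos":[[0,-0.1,5],[0,-0.1,5],[0,-0.1,5],[0,-0.1,5],[0,-0.2,4],[0,-0.2,4],[0,-0.2,3],[0,-0.2,1.5],[0,0,0],[0,0,0]],"rotation":[[0,0,0],[0,0,0],[0,0,0],[0,0,0],[0,0,0],[0,0,0],[0,0,0],[0,0,0],[0,0,0],[0,0,0]],"grip":[-1,-1,-1,-1,-1,-1,-1,-1,-1,-1]}' && python3 -m inch '{"delta_pos":[[0,0,0.4],[0,0,0.4],[0,0,0.4],[0,0,0.4],[0,0,0.3],[0,0,0.3],[0,0,0.3],[0,0,0.3],[0,0,0],[0,0,0]],"rotation":[[0,0,0],[0,0,0],[0,0,0],[0,0,0],[0,0,0],[0,0,0],[0,0,0],[0,0,0],[0,0,0],[0,0,0]],"grip":[-1,-1,-1,-1,-1,-1,-1,-1,-1,-1]}'
```

```text
clock: 9.8
position: [474.0, -253.1, 115.9]
ee_rot: [1.353, 2.835, 0.0]
wrist_force: [-0.4, -0.1, -1.0]
finger_gap: 35.8
finger_force: 25.0
clock: 10.63
position: [474.0, -253.1, 113.2]
ee_rot: [1.353, 2.835, -0.0]
wrist_force: [-0.4, -0.8, -0.5]
finger_gap: 35.8
finger_force: 25.0
```

```bash
python3 -m inch '{"delta_pos":[[0,0,0.2],[0,0,0.2],[0,0,0.2],[0,0,0.2],[0,0,0.2],[0,0,0.2],[0,0,0.2],[0,0,0.2],[0,0,0],[0,0,0]],"rotation":[[0,0,0],[0,0,0],[0,0,0],[0,0,0],[0,0,0],[0,0,0],[0,0,0],[0,0,0],[0,0,0],[0,0,0]],"grip":[-1,-1,-1,-1,-1,-1,-1,-1,-1,-1]}'
```

```text
clock: 11.47
position: [474.2, -252.8, 111.5]
ee_rot: [1.353, 2.835, 0.001]
wrist_force: [3.1, 1.0, -1.4]
finger_gap: 35.7
finger_force: 25.0
```

```bash
python3 -m inch '{"delta_pos":[[0,0.2,0],[0,0.2,0.2],[-0.1,0.1,0.2],[0,0,0.2],[0,0,0.2],[0,0,0.2],[0,0,0.2],[0,0,0.2],[0,0,0],[0,0,0]],"rotation":[[0,0,0],[0,0,0],[0,0,0],[0,0,0],[0,0,0],[0,0,0],[0,0,0],[0,0,0],[0,0,0],[0,0,0]],"grip":[-1,-1,-1,-1,-1,-1,-1,-1,-1,-1]}';python3 -c "
from rig import *
o=get_obs();print(o['wrist_force'],o['moment'])"
```

```text
clock: 12.3
position: [474.4, -252.8, 110.0]
ee_rot: [1.353, 2.835, 0.0]
wrist_force: [2.8, 2.5, 0.2]
finger_gap: 36.0
finger_force: 25.0
[2.81098775 2.52154939 0.23349637] [ 0.45629028 -0.75623746  0.01271408]
```

```bash
python3 -m inch '{"delta_pos":[[0,0.2,0],[0,0.2,0.2],[0,0.2,0.2],[0,0.1,0.2],[0,0,0.2],[0,0,0.3],[0,0,0.3],[0,0,0.3],[0,0,0],[0,0,0]],"rotation":[[0,0,0],[0,0,0],[0,0,0],[0,0,0],[0,0,0],[0,0,0],[0,0,0],[0,0,0],[0,0,0],[0,0,0]],"grip":[-1,-1,-1,-1,-1,-1,-1,-1,-1,-1]}';python3 -c "
from rig import *
o=get_obs();print(o['wrist_force'],o['moment'])"
```

```text
clock: 13.13
position: [474.6, -252.6, 108.2]
ee_rot: [-1.353, -2.835, 0.0]
wrist_force: [0.4, -0.4, -1.4]
finger_gap: 35.7
finger_force: 25.0
[ 0.38432462 -0.37142137 -1.42606468] [-0.02471276 -0.2255281  -0.01508286]
```

```bash
python3 -m inch '{"delta_pos":[[0,0,0.8],[0,0,0.8],[0,0,0.8],[0,0,0.8],[0,0,0.8],[0,0,0.8],[0,0,0.8],[0,0,0.8],[0,0,0.8],[0,0,0]],"rotation":[[0,0,0],[0,0,0],[0,0,0],[0,0,0],[0,0,0],[0,0,0],[0,0,0],[0,0,0],[0,0,0],[0,0,0]],"grip":[-1,-1,-1,-1,-1,-1,-1,-1,-1,-1]}';python3 -c "
from rig import *
o=get_obs();print(o['wrist_force'],o['moment'])"
```

```text
clock: 13.97
position: [474.7, -252.5, 101.0]
ee_rot: [-1.354, -2.835, 0.0]
wrist_force: [-1.1, -1.0, -2.8]
finger_gap: 35.7
finger_force: 25.0
[-1.09129855 -0.99395574 -2.77359779] [-0.15518072 -0.02185903  0.0550425 ]
```

```bash
python3 -m inch '{"delta_pos":[[0,-0.1,0.5],[0,-0.1,0.5],[0,0,0.5],[0,0,0.4],[0,0,0.4],[0,0,0.3],[0,0,0.3],[0,0,0.3],[0,0,0],[0,0,0]],"rotation":[[0,0,0],[0,0,0],[0,0,0],[0,0,0],[0,0,0],[0,0,0],[0,0,0],[0,0,0],[0,0,0],[0,0,0]],"grip":[-1,-1,-1,-1,-1,-1,-1,-1,-1,-1]}';python3 -c "
from rig import *
o=get_obs();print(o['wrist_force'],o['moment'])"
```

```text
clock: 14.8
position: [474.7, -252.5, 97.9]
ee_rot: [-1.353, -2.835, -0.0]
wrist_force: [1.3, -0.4, -2.0]
finger_gap: 36.3
finger_force: 25.0
[ 1.30018645 -0.38063582 -2.01951949] [-0.11801012 -0.11304958  0.03889669]
```

```bash
python3 -m inch '{"delta_pos":[[0,0,0.2],[0,0,0.2],[0,0,0.2],[0,0,0.2],[0,0,0.2],[0,0,0],[0,0,0],[0,0,0],[0,0,0],[0,0,0]],"rotation":[[0,0,0],[0,0,0],[0,0,0],[0,0,0],[0,0,0],[0,0,0],[0,0,0],[0,0,0],[0,0,0],[0,0,0]],"grip":[-1,-1,-1,-1,-1,-1,-1,-1,-1,-1]}';python3 -c "
from rig import *
o=get_obs();print(o['wrist_force'],o['moment'])"
```

```text
clock: 15.63
position: [474.8, -252.5, 97.5]
ee_rot: [1.353, 2.835, -0.001]
wrist_force: [-2.9, -0.3, 5.1]
finger_gap: 36.1
finger_force: 25.0
[-2.94494155 -0.26477973  5.05313341] [0.08630771 0.46666948 0.04715577]
```

```bash
python3 -m inch '{"delta_pos":[[0,0,0],[0,0,0],[0,0,0],[0,0,0],[0,0,0],[0,0,-5],[0,0,-15],[0,0,-22],[0,0,-25],[0,0,-15]],"rotation":[[0,0,0],[0,0,0],[0,0,0],[0,0,0],[0,0,0],[0,0,0],[0,0,0],[0,0,0],[0,0,0],[0,0,0]],"grip":[1,1,1,1,1,1,1,1,1,1]}'
python3 - <<'E'
from h import *; import pickle
D={}
for c in("side","top"):
    a,r=avg(c,6); D[c]=(a,{k:r[k] for k in("K","distortion","R","t")})
pickle.dump(D,open("d2.pkl","wb"))
a=cv2.resize(D["top"][0][205:265,430:510],(400,300),interpolation=cv2.INTER_CUBIC); b=cv2.resize(D["side"][0][135:195,290:370],(400,300),interpolation=cv2.INTER_CUBIC)
cv2.imwrite("pics/h2.png",np.clip(np.hstack([a,b]),0,255).astype(np.uint8))
r=D["side"][1];h=np.array([474.8-4.4,-252.5+5.4]);d=np.array([.629,-.777])
f=lambda X:((proj(r,X)-[290,135]+.5)*5+[400,0]).round(0).tolist()
print("hub",f([[*h,93],[*h,121]]),"knob",f([[*(h+60*d),123],[*(h+60*d),163]]))
E
```

```text
clock: 16.47
position: [475.5, -252.5, 181.4]
ee_rot: [1.352, 2.834, 0.0]
wrist_force: [0.6, -0.3, -0.3]
finger_gap: 87.7
finger_force: 0.0
hub [[606.0, 210.0], [607.0, 171.0]] knob [[558.0, 128.0], [559.0, 72.0]]
```

View pics/h2.png

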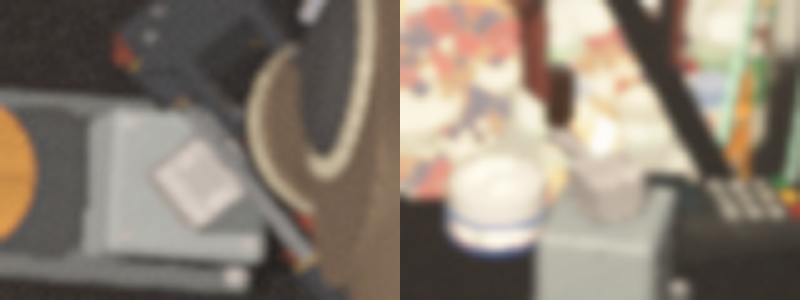

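The hub is seated and the knob is where predicted, at (560,65–125) in the crop. Next I turn the tool so its x is world +y and its y is world +x, then go over the knob.

```bash
python3 plan.py 508.1 -293.7 178 90 10
```

```text
pos [ 474.5 -252.4  178.5] yaw 129.0 t 17.07
[[-5.3, 0.0, 0.0], [-5.3, 0.4, 0.0], [-5.3, 0.7, 0.1], [-5.2, 1.1, 0.0], [-5.1, 1.4, 0.1], [-5.0, 1.8, 0.0], [-4.9, 2.1, 0.1], [-4.7, 2.5, 0.0], [-4.6, 2.8, 0.1], [-4.3, 3.0, 0.0]]  ROT [-0.0, -0.0, 0.068]
```

```bash
python3 -m inch '{"delta_pos":[[-5.3,0,0],[-5.3,0.4,0],[-5.3,0.7,0],[-5.2,1.1,0],[-5.1,1.4,0],[-5,1.8,0],[-4.9,2.1,0],[-4.7,2.5,0],[-4.6,2.8,0],[-4.3,3,0]],"rotation":[[0,0,0.068],[0,0,0.068],[0,0,0.068],[0,0,0.068],[0,0,0.068],[0,0,0.068],[0,0,0.068],[0,0,0.068],[0,0,0.068],[0,0,0.068]],"grip":[1,1,1,1,1,1,1,1,1,1]}'; python3 -m inch '{"delta_pos":[[0,0,6],[0,0,6],[0,0,6],[0,0,6],[0,0,6],[0,0,6],[0,0,6],[0,0,5],[0,0,2],[0,0,0]],"rotation":[[0,0,0],[0,0,0],[0,0,0],[0,0,0],[0,0,0],[0,0,0],[0,0,0],[0,0,0],[0,0,0],[0,0,0]],"grip":[1,1,1,1,1,1,1,1,1,1]}'; python3 plan.py 508.1 -293.7 129 90 10
```

```text
clock: 17.9
position: [508.3, -293.9, 178.7]
ee_rot: [-2.225, -2.218, 0.0]
wrist_force: [-0.2, 0.8, 1.5]
finger_gap: 87.6
finger_force: 0.0
clock: 18.73
position: [508.0, -293.7, 129.3]
ee_rot: [-2.221, -2.221, 0.0]
wrist_force: [-0.4, -0.2, -0.2]
finger_gap: 88.0
finger_force: 0.0
pos [ 508.  -293.7  129.3] yaw 90.0 t 18.73
[[-0.0, 0.0, 0.0], [-0.0, 0.0, 0.0], [-0.0, 0.0, 0.0], [-0.0, 0.0, 0.0], [-0.0, 0.0, 0.1], [-0.0, 0.0, 0.0], [-0.0, 0.0, 0.1], [-0.0, 0.0, 0.0], [-0.0, 0.1, 0.1], [-0.0, 0.0, 0.0]]  ROT [-0.0, -0.0, 0.0]
```

```bash
python3 -m inch '{"delta_pos":[[0,0,0],[0,0,0],[0,0,0],[0,0,0],[0,0,0],[0,0,0],[0,0,0],[0,0,0],[0,0,0],[0,0,0]],"rotation":[[0,0,0],[0,0,0],[0,0,0],[0,0,0],[0,0,0],[0,0,0],[0,0,0],[0,0,0],[0,0,0],[0,0,0]],"grip":[-1,-1,-1,-1,-1,-1,-1,-1,-1,-1]}' 15
python3 - <<'E'
import numpy as np,json
H=np.array([470.4,-247.1])
a0=-51.0
for st,n in((6,10),(10,40)):
    pass
def rows(a,steps):
    out=[]
    for s in steps:
        p=60*np.array([np.cos(np.radians(a)),np.sin(np.radians(a))]);a-=s;q=60*np.array([np.cos(np.radians(a)),np.sin(np.radians(a))]);d=q-p
        out.append([round(d[1],1),round(d[0],1),0])
    return out,a
a=a0
for k in range(9):
    r,a=rows(a,[3,5,6,6,6,6,6,6,6,6] if k==0 else [8]*10); print(round(a,1),json.dumps(r))
E
```

```text
clock: 19.57
position: [508.2, -293.8, 129.9]
ee_rot: [-2.221, -2.221, 0.0]
wrist_force: [0.6, -0.5, -0.9]
finger_gap: 24.6
finger_force: 0.0
-107.0 [[-1.9, -2.5, 0], [-2.9, -4.4, 0], [-2.9, -5.5, 0], [-2.4, -5.8, 0], [-1.7, -6.0, 0], [-1.1, -6.2, 0], [-0.4, -6.3, 0], [0.2, -6.3, 0], [0.9, -6.2, 0], [1.5, -6.1, 0]]
-187.0 [[3.0, -7.8, 0], [4.1, -7.3, 0], [5.0, -6.7, 0], [5.9, -5.9, 0], [6.7, -5.0, 0], [7.3, -4.1, 0], [7.8, -3.0, 0], [8.2, -1.9, 0], [8.3, -0.7, 0], [8.4, 0.4, 0]]
-267.0 [[8.2, 1.6, 0], [7.9, 2.7, 0], [7.5, 3.8, 0], [6.9, 4.8, 0], [6.1, 5.7, 0], [5.3, 6.5, 0], [4.3, 7.2, 0], [3.3, 7.7, 0], [2.2, 8.1, 0], [1.0, 8.3, 0]]
-347.0 [[-0.1, 8.4, 0], [-1.3, 8.3, 0], [-2.4, 8.0, 0], [-3.5, 7.6, 0], [-4.6, 7.0, 0], [-5.5, 6.3, 0], [-6.3, 5.5, 0], [-7.0, 4.6, 0], [-7.6, 3.5, 0], [-8.0, 2.4, 0]]
-427.0 [[-8.3, 1.3, 0], [-8.4, 0.1, 0], [-8.3, -1.0, 0], [-8.1, -2.2, 0], [-7.7, -3.3, 0], [-7.2, -4.3, 0], [-6.5, -5.3, 0], [-5.7, -6.1, 0], [-4.8, -6.9, 0], [-3.8, -7.5, 0]]
-507.0 [[-2.7, -7.9, 0], [-1.6, -8.2, 0], [-0.4, -8.4, 0], [0.7, -8.3, 0], [1.9, -8.2, 0], [3.0, -7.8, 0], [4.1, -7.3, 0], [5.0, -6.7, 0], [5.9, -5.9, 0], [6.7, -5.0, 0]]
-587.0 [[7.3, -4.1, 0], [7.8, -3.0, 0], [8.2, -1.9, 0], [8.3, -0.7, 0], [8.4, 0.4, 0], [8.2, 1.6, 0], [7.9, 2.7, 0], [7.5, 3.8, 0], [6.9, 4.8, 0], [6.1, 5.7, 0]]
-667.0 [[5.3, 6.5, 0], [4.3, 7.2, 0], [3.3, 7.7, 0], [2.2, 8.1, 0], [1.0, 8.3, 0], [-0.1, 8.4, 0], [-1.3, 8.3, 0], [-2.4, 8.0, 0], [-3.5, 7.6, 0], [-4.6, 7.0, 0]]
-747.0 [[-5.5, 6.3, 0], [-6.3, 5.5, 0], [-7.0, 4.6, 0], [-7.6, 3.5, 0], [-8.0, 2.4, 0], [-8.3, 1.3, 0], [-8.4, 0.1, 0], [-8.3, -1.0, 0], [-8.1, -2.2, 0], [-7.7, -3.3, 0]]
```

```bash
python3 -m inch '{"delta_pos":[[0,0,0],[-1.9,-2.5,0],[-2.9,-4.4,0],[-2.9,-5.5,0],[-2.4,-5.8,0],[-1.7,-6,0],[-1.1,-6.2,0],[-0.4,-6.3,0],[0.2,-6.3,0],[0.9,-6.2,0]],"rotation":[[0,0,0],[0,0,0],[0,0,0],[0,0,0],[0,0,0],[0,0,0],[0,0,0],[0,0,0],[0,0,0],[0,0,0]],"grip":[-1,-1,-1,-1,-1,-1,-1,-1,-1,-1]}' 15; python3 -c "
from rig import *
o=get_obs();print(o['wrist_force'],o['moment'])"
```

```text
clock: 20.4
position: [458.8, -306.0, 130.1]
ee_rot: [2.221, 2.221, 0.001]
wrist_force: [5.1, 1.3, -2.2]
finger_gap: 21.6
finger_force: 15.0
[ 5.06948494  1.33937889 -2.1639609 ] [ 0.32148366 -1.421527   -0.0163207 ]
```

```bash
R='"rotation":[[0,0,0],[0,0,0],[0,0,0],[0,0,0],[0,0,0],[0,0,0],[0,0,0],[0,0,0],[0,0,0],[0,0,0]],"grip":[-1,-1,-1,-1,-1,-1,-1,-1,-1,-1]'; 
python3 -m inch '{"delta_pos":[[1.5,-6.1,0],[3,-7.8,0],[4.1,-7.3,0],[5,-6.7,0],[5.9,-5.9,0],[6.7,-5,0],[7.3,-4.1,0],[7.8,-3,0],[8.2,-1.9,0],[8.3,-0.7,0]],"rotation":[[0,0,0],[0,0,0],[0,0,0],[0,0,0],[0,0,0],[0,0,0],[0,0,0],[0,0,0],[0,0,0],[0,0,0]],"grip":[-1,-1,-1,-1,-1,-1,-1,-1,-1,-1]}' && python3 -m inch '{"delta_pos":[[8.4,0.4,0],[8.2,1.6,0],[7.9,2.7,0],[7.5,3.8,0],[6.9,4.8,0],[6.1,5.7,0],[5.3,6.5,0],[4.3,7.2,0],[3.3,7.7,0],[2.2,8.1,0]],"rotation":[[0,0,0],[0,0,0],[0,0,0],[0,0,0],[0,0,0],[0,0,0],[0,0,0],[0,0,0],[0,0,0],[0,0,0]],"grip":[-1,-1,-1,-1,-1,-1,-1,-1,-1,-1]}'
```

```text
clock: 21.23
position: [410.5, -249.6, 130.3]
ee_rot: [2.22, 2.218, -0.001]
wrist_force: [8.0, -4.3, -6.3]
finger_gap: 21.3
finger_force: 15.0
clock: 22.07
position: [455.5, -188.7, 129.6]
ee_rot: [-2.22, -2.217, 0.009]
wrist_force: [-7.0, 1.0, 6.4]
finger_gap: 21.7
finger_force: 15.0
```

```bash
python3 -m inch '{"delta_pos":[[1,8.3,0],[-0.1,8.4,0],[-1.3,8.3,0],[-2.4,8,0],[-3.5,7.6,0],[-4.6,7,0],[-5.5,6.3,0],[-6.3,5.5,0],[-7,4.6,0],[-7.6,3.5,0]],"rotation":[[0,0,0],[0,0,0],[0,0,0],[0,0,0],[0,0,0],[0,0,0],[0,0,0],[0,0,0],[0,0,0],[0,0,0]],"grip":[-1,-1,-1,-1,-1,-1,-1,-1,-1,-1]}' && python3 -m inch '{"delta_pos":[[-8,2.4,0],[-8.3,1.3,0],[-8.4,0.1,0],[-8.3,-1,0],[-8.1,-2.2,0],[-7.7,-3.3,0],[-7.2,-4.3,0],[-6.5,-5.3,0],[-5.7,-6.1,0],[-4.8,-6.9,0]],"rotation":[[0,0,0],[0,0,0],[0,0,0],[0,0,0],[0,0,0],[0,0,0],[0,0,0],[0,0,0],[0,0,0],[0,0,0]],"grip":[-1,-1,-1,-1,-1,-1,-1,-1,-1,-1]}'
python3 - <<'E'
from h import *
a,r=avg("top",3); m=((a[...,2]-a[...,0])>70).astype(np.uint8)[200:275,380:445]
n,l,s,ce=cv2.connectedComponentsWithStats(m); i=1+s[1:,4].argmax(); print(ce[i]+[380,200],s[i])
o=get_obs();print(o["position"],o["wrist_force"])
import pickle;r0=pickle.load(open("d0.pkl","rb"))["top"][1]
for z in(50,55,70,75,95):print(z,proj(r0,[[477.6,-132.9,z]]))
E
```

```text
clock: 22.9
position: [525.9, -223.8, 130.0]
ee_rot: [-2.218, -2.221, -0.0]
wrist_force: [-0.1, 6.1, 2.7]
finger_gap: 21.6
finger_force: 15.0
clock: 23.73
position: [501.2, -298.6, 130.2]
ee_rot: [2.221, 2.221, 0.001]
wrist_force: [4.1, 1.7, -1.5]
finger_gap: 21.6
finger_force: 15.0
[421.39336493 238.29028436] [ 26  22  33  33 844]
[ 500.21483941 -299.21721495  130.04872545] [ 1.68671317 -0.91891854 -0.02399545]
50 [[420.39533824 238.93227691]]
55 [[420.65577001 238.78902524]]
70 [[421.44679676 238.353926  ]]
75 [[421.71376689 238.20708368]]
95 [[422.79853768 237.61043931]]
```

```bash
python3 -m inch '{"delta_pos":[[-3.8,-7.5,0],[-2.7,-7.9,0],[-1.6,-8.2,0],[-0.4,-8.4,0],[0.7,-8.3,0],[1.9,-8.2,0],[3,-7.8,0],[4.1,-7.3,0],[5,-6.7,0],[5.9,-5.9,0]],"rotation":[[0,0,0],[0,0,0],[0,0,0],[0,0,0],[0,0,0],[0,0,0],[0,0,0],[0,0,0],[0,0,0],[0,0,0]],"grip":[-1,-1,-1,-1,-1,-1,-1,-1,-1,-1]}' && python3 -m inch '{"delta_pos":[[6.7,-5,0],[7.3,-4.1,0],[7.8,-3,0],[8.2,-1.9,0],[8.3,-0.7,0],[8.4,0.4,0],[8.2,1.6,0],[7.9,2.7,0],[7.5,3.8,0],[6.9,4.8,0]],"rotation":[[0,0,0],[0,0,0],[0,0,0],[0,0,0],[0,0,0],[0,0,0],[0,0,0],[0,0,0],[0,0,0],[0,0,0]],"grip":[-1,-1,-1,-1,-1,-1,-1,-1,-1,-1]}' && python3 -m inch '{"delta_pos":[[6.1,5.7,0],[5.3,6.5,0],[4.3,7.2,0],[3.3,7.7,0],[2.2,8.1,0],[1,8.3,0],[-0.1,8.4,0],[-1.3,8.3,0],[-2.4,8,0],[-3.5,7.6,0]],"rotation":[[0,0,0],[0,0,0],[0,0,0],[0,0,0],[0,0,0],[0,0,0],[0,0,0],[0,0,0],[0,0,0],[0,0,0]],"grip":[-1,-1,-1,-1,-1,-1,-1,-1,-1,-1]}'
python3 - <<'E'
import numpy as np,json
a=-659.0
def P(a): return 60*np.array([np.cos(np.radians(a)),np.sin(np.radians(a))])
for s in([7]*8+[0,0],[3]*8+[0,0],[2]*8+[0,0],[2]*8+[0,0],[2]*8+[0,0],[2]*8+[0,0],[2]*8+[0,0],[2]*8+[0,0],[2]*8+[0,0]):
    o=[]
    for t in s: d=P(a-t)-P(a); a-=t; o.append([round(d[1],1),round(d[0],1),0])
    print(a,json.dumps(o).replace(" ",""))
E
```

```text
clock: 24.72
position: [424.7, -286.0, 130.1]
ee_rot: [2.221, 2.221, 0.001]
wrist_force: [8.0, 0.8, -3.7]
finger_gap: 21.4
finger_force: 15.0
clock: 25.55
position: [422.1, -211.0, 129.9]
ee_rot: [2.222, 2.219, -0.005]
wrist_force: [2.5, -8.4, -2.9]
finger_gap: 21.4
finger_force: 15.0
clock: 26.38
position: [496.5, -192.7, 129.6]
ee_rot: [-2.217, -2.219, 0.005]
wrist_force: [-3.6, 4.6, 5.5]
finger_gap: 21.8
finger_force: 15.0
-715.0 [[-3.9,6.2,0],[-4.7,5.7,0],[-5.3,5.0,0],[-5.9,4.4,0],[-6.4,3.6,0],[-6.8,2.8,0],[-7.1,2.0,0],[-7.2,1.1,0],[0.0,0.0,0],[0.0,0.0,0]]
-739.0 [[-3.1,0.2,0],[-3.1,0.0,0],[-3.1,-0.1,0],[-3.1,-0.3,0],[-3.1,-0.5,0],[-3.1,-0.6,0],[-3.0,-0.8,0],[-3.0,-0.9,0],[0.0,0.0,0],[0.0,0.0,0]]
-755.0 [[-2.0,-0.7,0],[-1.9,-0.8,0],[-1.9,-0.9,0],[-1.9,-0.9,0],[-1.8,-1.0,0],[-1.8,-1.0,0],[-1.8,-1.1,0],[-1.7,-1.2,0],[0.0,0.0,0],[0.0,0.0,0]]
-771.0 [[-1.7,-1.2,0],[-1.7,-1.3,0],[-1.6,-1.3,0],[-1.6,-1.4,0],[-1.5,-1.5,0],[-1.5,-1.5,0],[-1.4,-1.6,0],[-1.3,-1.6,0],[0.0,0.0,0],[0.0,0.0,0]]
-787.0 [[-1.3,-1.7,0],[-1.2,-1.7,0],[-1.2,-1.7,0],[-1.1,-1.8,0],[-1.0,-1.8,0],[-1.0,-1.8,0],[-0.9,-1.9,0],[-0.9,-1.9,0],[0.0,0.0,0],[0.0,0.0,0]]
-803.0 [[-0.8,-1.9,0],[-0.7,-2.0,0],[-0.6,-2.0,0],[-0.6,-2.0,0],[-0.5,-2.0,0],[-0.4,-2.0,0],[-0.4,-2.1,0],[-0.3,-2.1,0],[0.0,0.0,0],[0.0,0.0,0]]
-819.0 [[-0.2,-2.1,0],[-0.1,-2.1,0],[-0.1,-2.1,0],[0.0,-2.1,0],[0.1,-2.1,0],[0.1,-2.1,0],[0.2,-2.1,0],[0.3,-2.1,0],[0.0,0.0,0],[0.0,0.0,0]]
-835.0 [[0.4,-2.1,0],[0.4,-2.0,0],[0.5,-2.0,0],[0.6,-2.0,0],[0.6,-2.0,0],[0.7,-2.0,0],[0.8,-1.9,0],[0.9,-1.9,0],[0.0,0.0,0],[0.0,0.0,0]]
-851.0 [[0.9,-1.9,0],[1.0,-1.8,0],[1.0,-1.8,0],[1.1,-1.8,0],[1.2,-1.7,0],[1.2,-1.7,0],[1.3,-1.7,0],[1.3,-1.6,0],[0.0,0.0,0],[0.0,0.0,0]]
```

```bash
python3 -m inch '{"delta_pos":[[-3.9,6.2,0],[-4.7,5.7,0],[-5.3,5,0],[-5.9,4.4,0],[-6.4,3.6,0],[-6.8,2.8,0],[-7.1,2,0],[-7.2,1.1,0],[0,0,0],[0,0,0]],"rotation":[[0,0,0],[0,0,0],[0,0,0],[0,0,0],[0,0,0],[0,0,0],[0,0,0],[0,0,0],[0,0,0],[0,0,0]],"grip":[-1,-1,-1,-1,-1,-1,-1,-1,-1,-1]}' && python3 -m inch '{"delta_pos":[[-3.1,0.2,0],[-3.1,0,0],[-3.1,-0.1,0],[-3.1,-0.3,0],[-3.1,-0.5,0],[-3.1,-0.6,0],[-3,-0.8,0],[-3,-0.9,0],[0,0,0],[0,0,0]],"rotation":[[0,0,0],[0,0,0],[0,0,0],[0,0,0],[0,0,0],[0,0,0],[0,0,0],[0,0,0],[0,0,0],[0,0,0]],"grip":[-1,-1,-1,-1,-1,-1,-1,-1,-1,-1]}' && python3 -m inch '{"delta_pos":[[-2,-0.7,0],[-1.9,-0.8,0],[-1.9,-0.9,0],[-1.9,-0.9,0],[-1.8,-1,0],[-1.8,-1,0],[-1.8,-1.1,0],[-1.7,-1.2,0],[0,0,0],[0,0,0]],"rotation":[[0,0,0],[0,0,0],[0,0,0],[0,0,0],[0,0,0],[0,0,0],[0,0,0],[0,0,0],[0,0,0],[0,0,0]],"grip":[-1,-1,-1,-1,-1,-1,-1,-1,-1,-1]}'
cat > chk.py <<'E'
# prints tangential force (opposing winding) and crank angle; fails above the limit
import sys,numpy as np
from rig import get_obs
o=get_obs();v=np.array(o["position"][:2])-[470.4,-247.1];u=v/np.linalg.norm(v)
f=np.array(o["wrist_force"][:2]);t=f@np.array([-u[1],u[0]])
print("CHK t",round(o["clock"],1),"ang",round(np.degrees(np.arctan2(v[1],v[0])),1),"rad",round(np.linalg.norm(v),1),"tang",round(t,1),"radial",round(f@u,1))
sys.exit(abs(t)>float(sys.argv[1]))
E
python3 chk.py 7
python3 - <<'E'
import numpy as np,json
a=-755.0
def P(a): return 60*np.array([np.cos(np.radians(a)),np.sin(np.radians(a))])
for k in range(32):
    e=a-4; d=(P(e)-P(a))/8; a=e; print(a,d[1].round(2),d[0].round(2))
E
```

```text
clock: 27.22
position: [530.1, -240.5, 130.2]
ee_rot: [-2.22, -2.222, -0.001]
wrist_force: [3.8, 2.5, 0.1]
finger_gap: 21.3
finger_force: 15.0
clock: 28.05
position: [527.5, -265.2, 130.4]
ee_rot: [2.22, 2.222, 0.002]
wrist_force: [6.1, 2.6, -0.4]
finger_gap: 21.5
finger_force: 15.0
clock: 28.88
position: [520.1, -280.5, 130.4]
ee_rot: [2.22, 2.221, 0.002]
wrist_force: [6.2, 0.2, -0.4]
finger_gap: 21.3
finger_force: 15.0
CHK t 28.9 ang -33.9 rad 59.8 tang 3.6 radial 5.0
-759.0 -0.42 -0.32
-763.0 -0.4 -0.34
-767.0 -0.37 -0.37
-771.0 -0.34 -0.4
-775.0 -0.32 -0.42
-779.0 -0.29 -0.44
-783.0 -0.25 -0.46
-787.0 -0.22 -0.47
-791.0 -0.19 -0.49
-795.0 -0.15 -0.5
-799.0 -0.12 -0.51
-803.0 -0.08 -0.52
-807.0 -0.05 -0.52
-811.0 -0.01 -0.52
-815.0 0.03 -0.52
-819.0 0.06 -0.52
-823.0 0.1 -0.51
-827.0 0.14 -0.51
-831.0 0.17 -0.49
-835.0 0.2 -0.48
-839.0 0.24 -0.47
-843.0 0.27 -0.45
-847.0 0.3 -0.43
-851.0 0.33 -0.41
-855.0 0.36 -0.38
-859.0 0.38 -0.36
-863.0 0.41 -0.33
-867.0 0.43 -0.3
-871.0 0.45 -0.27
-875.0 0.47 -0.24
-879.0 0.48 -0.2
-883.0 0.49 -0.17False
```

```bash
R='' ; python3 -m inch '{"delta_pos":[[-1.2,-0.6,0],[-1.3,-1,0],[-1.2,-1,0],[-1.2,-1.1,0],[-1.1,-1.1,0],[-1.1,-1.1,0],[-1.1,-1.2,0],[-1,-1.2,0],[0,0,0],[0,0,0]],"rotation":[[0,0,0],[0,0,0],[0,0,0],[0,0,0],[0,0,0],[0,0,0],[0,0,0],[0,0,0],[0,0,0],[0,0,0]],"grip":[-1,-1,-1,-1,-1,-1,-1,-1,-1,-1]}' >/dev/null && python3 chk.py 8 && python3 -m inch '{"delta_pos":[[-0.35,-0.39,0],[-0.35,-0.39,0],[-0.34,-0.4,0],[-0.34,-0.4,0],[-0.34,-0.4,0],[-0.34,-0.4,0],[0,0,0],[0,0,0],[0,0,0],[0,0,0]],"rotation":[[0,0,0],[0,0,0],[0,0,0],[0,0,0],[0,0,0],[0,0,0],[0,0,0],[0,0,0],[0,0,0],[0,0,0]],"grip":[-1,-1,-1,-1,-1,-1,-1,-1,-1,-1]}' >/dev/null && python3 chk.py 8 && python3 -m inch '{"delta_pos":[[-0.32,-0.42,0],[-0.32,-0.42,0],[-0.32,-0.42,0],[-0.32,-0.42,0],[-0.31,-0.42,0],[-0.31,-0.42,0],[0,0,0],[0,0,0],[0,0,0],[0,0,0]],"rotation":[[0,0,0],[0,0,0],[0,0,0],[0,0,0],[0,0,0],[0,0,0],[0,0,0],[0,0,0],[0,0,0],[0,0,0]],"grip":[-1,-1,-1,-1,-1,-1,-1,-1,-1,-1]}' >/dev/null && python3 chk.py 8 && python3 -m inch '{"delta_pos":[[-0.3,-0.43,0],[-0.3,-0.43,0],[-0.3,-0.43,0],[-0.29,-0.44,0],[-0.29,-0.44,0],[-0.29,-0.44,0],[0,0,0],[0,0,0],[0,0,0],[0,0,0]],"rotation":[[0,0,0],[0,0,0],[0,0,0],[0,0,0],[0,0,0],[0,0,0],[0,0,0],[0,0,0],[0,0,0],[0,0,0]],"grip":[-1,-1,-1,-1,-1,-1,-1,-1,-1,-1]}' >/dev/null && python3 chk.py 8
```

```text
CHK t 29.7 ang -46.1 rad 59.7 tang 4.4 radial 4.2False
```

```bash
sed -i 's/sys.exit(abs(t)>float(sys.argv\[1\]))/sys.exit(int(abs(t)>float(sys.argv[1])))/' chk.py
python3 -m inch '{"delta_pos":[[-0.35,-0.39,0],[-0.35,-0.39,0],[-0.34,-0.4,0],[-0.34,-0.4,0],[-0.34,-0.4,0],[-0.34,-0.4,0],[0,0,0],[0,0,0],[0,0,0],[0,0,0]],"rotation":[[0,0,0],[0,0,0],[0,0,0],[0,0,0],[0,0,0],[0,0,0],[0,0,0],[0,0,0],[0,0,0],[0,0,0]],"grip":[-1,-1,-1,-1,-1,-1,-1,-1,-1,-1]}' >/dev/null && python3 chk.py 8 && python3 -m inch '{"delta_pos":[[-0.32,-0.42,0],[-0.32,-0.42,0],[-0.32,-0.42,0],[-0.32,-0.42,0],[-0.31,-0.42,0],[-0.31,-0.42,0],[0,0,0],[0,0,0],[0,0,0],[0,0,0]],"rotation":[[0,0,0],[0,0,0],[0,0,0],[0,0,0],[0,0,0],[0,0,0],[0,0,0],[0,0,0],[0,0,0],[0,0,0]],"grip":[-1,-1,-1,-1,-1,-1,-1,-1,-1,-1]}' >/dev/null && python3 chk.py 8 && python3 -m inch '{"delta_pos":[[-0.3,-0.43,0],[-0.3,-0.43,0],[-0.3,-0.43,0],[-0.29,-0.44,0],[-0.29,-0.44,0],[-0.29,-0.44,0],[0,0,0],[0,0,0],[0,0,0],[0,0,0]],"rotation":[[0,0,0],[0,0,0],[0,0,0],[0,0,0],[0,0,0],[0,0,0],[0,0,0],[0,0,0],[0,0,0],[0,0,0]],"grip":[-1,-1,-1,-1,-1,-1,-1,-1,-1,-1]}' >/dev/null && python3 chk.py 8
```

```text
CHK t 30.6 ang -49.1 rad 59.7 tang 4.0 radial 4.5
CHK t 31.4 ang -52.2 rad 59.7 tang 4.6 radial 5.2
CHK t 32.2 ang -55.3 rad 59.7 tang 4.1 radial 4.6
```

Run:
```python
from h import *; import pickle
a,r=avg("side",3); a0=pickle.load(open("d0.pkl","rb"))["side"][0]
for im in(a0,a):
    m=((im[...,2]-im[...,0])>70).astype(np.uint8)[180:225,300:345]
    n,l,s,ce=cv2.connectedComponentsWithStats(m); i=1+s[1:,4].argmax(); print(ce[i]+[300,180],s[i])
for z in(45,50,55,90,95): print(z,proj(r,[[477.6,-132.9,z]]))
```

```text
[322.85254692 206.8150134 ] [  9  19  28  17 373]
[323.09259259 196.0952381 ] [  9   8  29  17 378]
45 [[322.92502596 208.49015027]]
50 [[322.94671475 207.13676077]]
55 [[322.96848149 205.77860521]]
90 [[323.12306868 196.13583779]]
95 [[323.1454751  194.73859242]]
```

```bash
python3 -m inch '{"delta_pos":[[-0.28,-0.44,0],[-0.28,-0.44,0],[-0.28,-0.45,0],[-0.27,-0.45,0],[-0.27,-0.45,0],[-0.26,-0.46,0],[0,0,0],[0,0,0],[0,0,0],[0,0,0]],"rotation":[[0,0,0],[0,0,0],[0,0,0],[0,0,0],[0,0,0],[0,0,0],[0,0,0],[0,0,0],[0,0,0],[0,0,0]],"grip":[-1,-1,-1,-1,-1,-1,-1,-1,-1,-1]}' >/dev/null && python3 chk.py 8 && python3 -m inch '{"delta_pos":[[-0.25,-0.46,0],[-0.25,-0.46,0],[-0.25,-0.46,0],[-0.24,-0.46,0],[-0.24,-0.46,0],[-0.24,-0.47,0],[0,0,0],[0,0,0],[0,0,0],[0,0,0]],"rotation":[[0,0,0],[0,0,0],[0,0,0],[0,0,0],[0,0,0],[0,0,0],[0,0,0],[0,0,0],[0,0,0],[0,0,0]],"grip":[-1,-1,-1,-1,-1,-1,-1,-1,-1,-1]}' >/dev/null && python3 chk.py 8 && python3 -m inch '{"delta_pos":[[-0.23,-0.47,0],[-0.23,-0.47,0],[-0.22,-0.47,0],[-0.22,-0.47,0],[-0.21,-0.48,0],[-0.21,-0.48,0],[0,0,0],[0,0,0],[0,0,0],[0,0,0]],"rotation":[[0,0,0],[0,0,0],[0,0,0],[0,0,0],[0,0,0],[0,0,0],[0,0,0],[0,0,0],[0,0,0],[0,0,0]],"grip":[-1,-1,-1,-1,-1,-1,-1,-1,-1,-1]}' >/dev/null && python3 chk.py 8 && python3 -m inch '{"delta_pos":[[-0.2,-0.48,0],[-0.2,-0.48,0],[-0.2,-0.48,0],[-0.19,-0.49,0],[-0.19,-0.49,0],[-0.19,-0.49,0],[0,0,0],[0,0,0],[0,0,0],[0,0,0]],"rotation":[[0,0,0],[0,0,0],[0,0,0],[0,0,0],[0,0,0],[0,0,0],[0,0,0],[0,0,0],[0,0,0],[0,0,0]],"grip":[-1,-1,-1,-1,-1,-1,-1,-1,-1,-1]}' >/dev/null && python3 chk.py 8 && python3 -m inch '{"delta_pos":[[-0.18,-0.49,0],[-0.17,-0.49,0],[-0.17,-0.5,0],[-0.16,-0.5,0],[-0.16,-0.5,0],[-0.16,-0.5,0],[0,0,0],[0,0,0],[0,0,0],[0,0,0]],"rotation":[[0,0,0],[0,0,0],[0,0,0],[0,0,0],[0,0,0],[0,0,0],[0,0,0],[0,0,0],[0,0,0],[0,0,0]],"grip":[-1,-1,-1,-1,-1,-1,-1,-1,-1,-1]}' >/dev/null && python3 chk.py 8 && python3 -m inch '{"delta_pos":[[-0.15,-0.5,0],[-0.15,-0.5,0],[-0.15,-0.5,0],[-0.14,-0.5,0],[-0.14,-0.5,0],[-0.13,-0.51,0],[0,0,0],[0,0,0],[0,0,0],[0,0,0]],"rotation":[[0,0,0],[0,0,0],[0,0,0],[0,0,0],[0,0,0],[0,0,0],[0,0,0],[0,0,0],[0,0,0],[0,0,0]],"grip":[-1,-1,-1,-1,-1,-1,-1,-1,-1,-1]}' >/dev/null && python3 chk.py 8 && python3 -m inch '{"delta_pos":[[-0.13,-0.51,0],[-0.13,-0.51,0],[-0.12,-0.51,0],[-0.12,-0.51,0],[-0.11,-0.51,0],[-0.11,-0.51,0],[0,0,0],[0,0,0],[0,0,0],[0,0,0]],"rotation":[[0,0,0],[0,0,0],[0,0,0],[0,0,0],[0,0,0],[0,0,0],[0,0,0],[0,0,0],[0,0,0],[0,0,0]],"grip":[-1,-1,-1,-1,-1,-1,-1,-1,-1,-1]}' >/dev/null && python3 chk.py 8
```

```text
CHK t 33.2 ang -58.5 rad 59.7 tang 4.2 radial 4.9
CHK t 34.0 ang -61.6 rad 59.7 tang 4.5 radial 5.0
CHK t 34.9 ang -64.7 rad 59.6 tang 5.0 radial 5.6
CHK t 35.7 ang -67.8 rad 59.6 tang 4.0 radial 5.5
CHK t 36.5 ang -71.0 rad 59.6 tang 4.8 radial 5.7
CHK t 37.4 ang -74.0 rad 59.6 tang 4.2 radial 3.9
CHK t 38.2 ang -77.2 rad 59.6 tang 4.8 radial 4.8
```

```bash
python3 -m inch '{"delta_pos":[[-0.11,-0.51,0],[-0.1,-0.51,0],[-0.1,-0.51,0],[-0.1,-0.51,0],[-0.09,-0.52,0],[-0.09,-0.52,0],[0,0,0],[0,0,0],[0,0,0],[0,0,0]],"rotation":[[0,0,0],[0,0,0],[0,0,0],[0,0,0],[0,0,0],[0,0,0],[0,0,0],[0,0,0],[0,0,0],[0,0,0]],"grip":[-1,-1,-1,-1,-1,-1,-1,-1,-1,-1]}' >/dev/null && python3 chk.py 8 && python3 -m inch '{"delta_pos":[[-0.08,-0.52,0],[-0.08,-0.52,0],[-0.08,-0.52,0],[-0.07,-0.52,0],[-0.07,-0.52,0],[-0.06,-0.52,0],[0,0,0],[0,0,0],[0,0,0],[0,0,0]],"rotation":[[0,0,0],[0,0,0],[0,0,0],[0,0,0],[0,0,0],[0,0,0],[0,0,0],[0,0,0],[0,0,0],[0,0,0]],"grip":[-1,-1,-1,-1,-1,-1,-1,-1,-1,-1]}' >/dev/null && python3 chk.py 8 && python3 -m inch '{"delta_pos":[[-0.05,-0.52,0],[-0.05,-0.52,0],[-0.05,-0.52,0],[-0.04,-0.52,0],[-0.04,-0.52,0],[-0.04,-0.52,0],[0,0,0],[0,0,0],[0,0,0],[0,0,0]],"rotation":[[0,0,0],[0,0,0],[0,0,0],[0,0,0],[0,0,0],[0,0,0],[0,0,0],[0,0,0],[0,0,0],[0,0,0]],"grip":[-1,-1,-1,-1,-1,-1,-1,-1,-1,-1]}' >/dev/null && python3 chk.py 8 && python3 -m inch '{"delta_pos":[[-0.03,-0.52,0],[-0.02,-0.52,0],[-0.02,-0.52,0],[-0.02,-0.52,0],[-0.01,-0.52,0],[-0.01,-0.52,0],[0,0,0],[0,0,0],[0,0,0],[0,0,0]],"rotation":[[0,0,0],[0,0,0],[0,0,0],[0,0,0],[0,0,0],[0,0,0],[0,0,0],[0,0,0],[0,0,0],[0,0,0]],"grip":[-1,-1,-1,-1,-1,-1,-1,-1,-1,-1]}' >/dev/null && python3 chk.py 8 && python3 -m inch '{"delta_pos":[[0,-0.52,0],[0,-0.52,0],[0.01,-0.52,0],[0.01,-0.52,0],[0.02,-0.52,0],[0.02,-0.52,0],[0,0,0],[0,0,0],[0,0,0],[0,0,0]],"rotation":[[0,0,0],[0,0,0],[0,0,0],[0,0,0],[0,0,0],[0,0,0],[0,0,0],[0,0,0],[0,0,0],[0,0,0]],"grip":[-1,-1,-1,-1,-1,-1,-1,-1,-1,-1]}' >/dev/null && python3 chk.py 8 && python3 -m inch '{"delta_pos":[[0.03,-0.52,0],[0.03,-0.52,0],[0.04,-0.52,0],[0.04,-0.52,0],[0.05,-0.52,0],[0.05,-0.52,0],[0,0,0],[0,0,0],[0,0,0],[0,0,0]],"rotation":[[0,0,0],[0,0,0],[0,0,0],[0,0,0],[0,0,0],[0,0,0],[0,0,0],[0,0,0],[0,0,0],[0,0,0]],"grip":[-1,-1,-1,-1,-1,-1,-1,-1,-1,-1]}' >/dev/null && python3 chk.py 8 && python3 -m inch '{"delta_pos":[[0.06,-0.52,0],[0.06,-0.52,0],[0.06,-0.52,0],[0.07,-0.52,0],[0.07,-0.52,0],[0.08,-0.52,0],[0,0,0],[0,0,0],[0,0,0],[0,0,0]],"rotation":[[0,0,0],[0,0,0],[0,0,0],[0,0,0],[0,0,0],[0,0,0],[0,0,0],[0,0,0],[0,0,0],[0,0,0]],"grip":[-1,-1,-1,-1,-1,-1,-1,-1,-1,-1]}' >/dev/null && python3 chk.py 8
```

```text
CHK t 39.0 ang -80.3 rad 59.6 tang 4.6 radial 4.9
CHK t 39.9 ang -83.4 rad 59.6 tang 4.5 radial 4.3
CHK t 40.7 ang -86.5 rad 59.6 tang 4.3 radial 3.4
CHK t 41.5 ang -89.6 rad 59.6 tang 4.4 radial 3.5
CHK t 42.4 ang -92.7 rad 59.6 tang 3.9 radial 4.1
CHK t 43.2 ang -95.8 rad 59.6 tang 4.0 radial 4.2
CHK t 44.0 ang -98.9 rad 59.6 tang 4.6 radial 3.4
```

```bash
python3 -m inch '{"delta_pos":[[0.08,-0.51,0],[0.09,-0.51,0],[0.09,-0.51,0],[0.1,-0.51,0],[0.1,-0.51,0],[0.1,-0.51,0],[0,0,0],[0,0,0],[0,0,0],[0,0,0]],"rotation":[[0,0,0],[0,0,0],[0,0,0],[0,0,0],[0,0,0],[0,0,0],[0,0,0],[0,0,0],[0,0,0],[0,0,0]],"grip":[-1,-1,-1,-1,-1,-1,-1,-1,-1,-1]}' >/dev/null && python3 chk.py 8 && python3 -m inch '{"delta_pos":[[0.11,-0.51,0],[0.11,-0.51,0],[0.12,-0.51,0],[0.12,-0.51,0],[0.13,-0.51,0],[0.13,-0.51,0],[0,0,0],[0,0,0],[0,0,0],[0,0,0]],"rotation":[[0,0,0],[0,0,0],[0,0,0],[0,0,0],[0,0,0],[0,0,0],[0,0,0],[0,0,0],[0,0,0],[0,0,0]],"grip":[-1,-1,-1,-1,-1,-1,-1,-1,-1,-1]}' >/dev/null && python3 chk.py 8 && python3 -m inch '{"delta_pos":[[0.14,-0.5,0],[0.14,-0.5,0],[0.15,-0.5,0],[0.15,-0.5,0],[0.16,-0.5,0],[0.16,-0.5,0],[0,0,0],[0,0,0],[0,0,0],[0,0,0]],"rotation":[[0,0,0],[0,0,0],[0,0,0],[0,0,0],[0,0,0],[0,0,0],[0,0,0],[0,0,0],[0,0,0],[0,0,0]],"grip":[-1,-1,-1,-1,-1,-1,-1,-1,-1,-1]}' >/dev/null && python3 chk.py 8 && python3 -m inch '{"delta_pos":[[0.17,-0.5,0],[0.17,-0.49,0],[0.17,-0.49,0],[0.18,-0.49,0],[0.18,-0.49,0],[0.18,-0.49,0],[0,0,0],[0,0,0],[0,0,0],[0,0,0]],"rotation":[[0,0,0],[0,0,0],[0,0,0],[0,0,0],[0,0,0],[0,0,0],[0,0,0],[0,0,0],[0,0,0],[0,0,0]],"grip":[-1,-1,-1,-1,-1,-1,-1,-1,-1,-1]}' >/dev/null && python3 chk.py 8 && python3 -m inch '{"delta_pos":[[0.19,-0.48,0],[0.19,-0.48,0],[0.2,-0.48,0],[0.2,-0.48,0],[0.21,-0.48,0],[0.21,-0.48,0],[0,0,0],[0,0,0],[0,0,0],[0,0,0]],"rotation":[[0,0,0],[0,0,0],[0,0,0],[0,0,0],[0,0,0],[0,0,0],[0,0,0],[0,0,0],[0,0,0],[0,0,0]],"grip":[-1,-1,-1,-1,-1,-1,-1,-1,-1,-1]}' >/dev/null && python3 chk.py 8 && python3 -m inch '{"delta_pos":[[0.22,-0.47,0],[0.22,-0.47,0],[0.22,-0.47,0],[0.23,-0.47,0],[0.23,-0.47,0],[0.23,-0.47,0],[0,0,0],[0,0,0],[0,0,0],[0,0,0]],"rotation":[[0,0,0],[0,0,0],[0,0,0],[0,0,0],[0,0,0],[0,0,0],[0,0,0],[0,0,0],[0,0,0],[0,0,0]],"grip":[-1,-1,-1,-1,-1,-1,-1,-1,-1,-1]}' >/dev/null && python3 chk.py 8
```

```text
CHK t 44.9 ang -101.9 rad 59.6 tang 4.4 radial 3.7
CHK t 45.7 ang -104.4 rad 59.5 tang 5.9 radial 2.7
CHK t 46.5 ang -106.1 rad 59.3 tang 9.7 radial 2.8
```

```bash
python3 -m inch '{"delta_pos":[[0.17,-0.49,0],[0.17,-0.49,0],[0.18,-0.49,0],[0,0,0],[0,0,0],[0,0,0],[0,0,0],[0,0,0],[0,0,0],[0,0,0]],"rotation":[[0,0,0],[0,0,0],[0,0,0],[0,0,0],[0,0,0],[0,0,0],[0,0,0],[0,0,0],[0,0,0],[0,0,0]],"grip":[-1,-1,-1,-1,-1,-1,-1,-1,-1,-1]}' >/dev/null && python3 chk.py 13
python3 - <<'E'
from h import *
a,r=avg("side",3)
for im in(a,):
    m=((im[...,2]-im[...,0])>70).astype(np.uint8)[180:225,300:345]
    n,l,s,ce=cv2.connectedComponentsWithStats(m); i=1+s[1:,4].argmax(); print(ce[i]+[300,180],s[i])
E
```

```text
CHK t 47.4 ang -107.0 rad 59.2 tang 11.1 radial 1.7
[322.99465241 195.34759358] [  9   8  29  16 374]
```

Tangential load climbs from 4.4 to 11 N while the crank barely advances, and the shelf pixels match the top height, so this is the stop. Easing off, opening and lifting.

```bash
python3 -m inch '{"delta_pos":[[-0.2,0.6,0],[-0.2,0.6,0],[-0.2,0.6,0],[0,0,0],[0,0,0],[0,0,0],[0,0,0],[0,0,0],[0,0,0],[0,0,0]],"rotation":[[0,0,0],[0,0,0],[0,0,0],[0,0,0],[0,0,0],[0,0,0],[0,0,0],[0,0,0],[0,0,0],[0,0,0]],"grip":[-1,-1,-1,-1,1,1,1,1,1,1]}' && python3 chk.py 99; python3 -m inch '{"delta_pos":[[0,0,-3],[0,0,-8],[0,0,-12],[0,0,-15],[0,0,-15],[0,0,-15],[0,0,-10],[0,0,-4],[0,0,0],[0,0,0]],"rotation":[[0,0,0],[0,0,0],[0,0,0],[0,0,0],[0,0,0],[0,0,0],[0,0,0],[0,0,0],[0,0,0],[0,0,0]],"grip":[1,1,1,1,1,1,1,1,1,1]}'
python3 - <<'E'
from h import *
b,r=avg("side",3);a,_=avg("top",3)
m=((b[...,2]-b[...,0])>70).astype(np.uint8)[180:225,300:345]
n,l,s,ce=cv2.connectedComponentsWithStats(m); i=1+s[1:,4].argmax(); print(ce[i]+[300,180],s[i])
a=cv2.resize(a[205:265,430:510],(400,300),interpolation=cv2.INTER_CUBIC); b=cv2.resize(b[135:215,290:370],(300,300),interpolation=cv2.INTER_CUBIC)
cv2.imwrite("pics/h3.png",np.clip(np.hstack([a,b]),0,255).astype(np.uint8))
E
```

```text
clock: 48.35
position: [452.3, -302.5, 129.7]
ee_rot: [-2.221, -2.221, 0.001]
wrist_force: [-0.2, 0.5, -0.1]
finger_gap: 57.9
finger_force: 0.0
CHK t 48.4 ang -108.1 rad 58.3 tang -0.4 radial -0.4
clock: 49.18
position: [452.7, -302.7, 211.9]
ee_rot: [2.222, 2.221, -0.0]
wrist_force: [-0.3, 0.6, -0.1]
finger_gap: 88.0
finger_force: 0.0
[322.97333333 195.328     ] [  9   8  29  16 375]
```

View pics/h3.png

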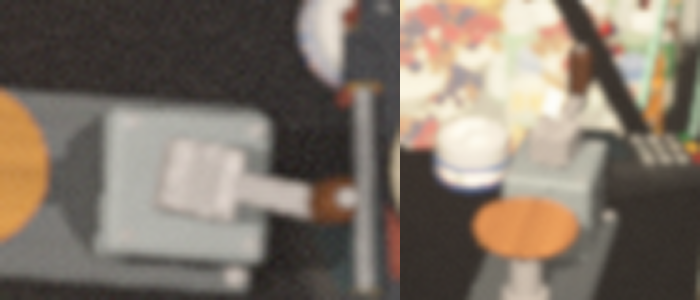

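The crank is seated, the shelf is up, and the gripper is clear above the knob at (335,200).

```bash
python3 -c "
from rig import *
print(hand_in())"
```

```text
the job is handed in; nothing more can be done
None
```

I fitted the crank fully onto the shaft, wound it clockwise about 2.15 turns until the shelf hit its upper stop, let go and handed the job in; `hand_in()` gave no verdict, and I stopped winding at about 11 N at the knob, below the roughly 22 N limit.

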